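# Close and clamp a microarray hybridisation chamber

## Robot

A 6-joint arm with a two-finger parallel gripper is mounted at the origin on the work surface. World frame = base frame: x ahead of the robot, y to its left, z up, the work surface at z = 0. Lengths are in m, angles in rad, forces in N, time in s.
With the tool pointing down it reaches from about 0.375 to 0.9 m from the base axis. Payload 3.1 kg.
Tool frame: the origin (TCP) lies between the finger pads; the fingertips stand 19 mm ahead of it and the grasp point (between the pads) is the TCP; z points along the fingers, y is the direction in which the jaws open and shut (so a half turn about z gives the same grasp; the last joint's range is limited). The gripper opens to 85 mm and grips with 20 to 120 N. Pads are 22 mm wide; open, the fingers measure 114 mm over their backs; the gripper's body (76 mm by 85 mm) begins 54 mm behind the grasp point. The pads swing forward as they close: fully open they stand 13 mm farther back than shut.
Start: joints at [0.996, 0.527, 1.433, -0, 1.181, -0.178], TCP at [0.242, 0.576, 0.25] pointing down, gripper open.
Joint ranges: [-3.08, 3.08], [-0.75, 2.2], [0.22, 2.44], [-1.43, 4.57], [0, 2.65], [-2.85, 2.85]. Speed limits (rad/s): [2.79, 2.79, 3.14, 3.14, 3.14, 3.14].

## Interface

Orientations are given as a unit quaternion [x, y, z, w].
In Python, from station import manip, optics, job gives the robot as it stands.
- The arm moves only by the shell command python3 -m inch 'ROWS' [OPENING] [FORCE]. ROWS is JSON, one flat list of numbers, 4 for each row, row after row: the shift along the world's x, y, z in cm, then the turn about the world's z in rad. A call has 1 to 20 rows; each row shifts and turns the commanded pose from where the row before left it; what a row does not reach is not made up. A row lasts 1/8 s, in which the tool goes at most 62.5 mm and 10.7 degrees, less where a joint would pass 70% of its speed; a pose out of reach is approached as far as the arm can. A call with a gripper value outside its range is refused whole. OPENING is the opening in per cent of the stroke, from 0 (shut) to 100 (fully open), set as the call begins (- or left out, the last holds). The fingers move at their own pace and stop on an object; FORCE is the grip in N (left out, the last holds). Time passes only in rows, so rows that do not move let the fingers close. It gives the time, the measured TCP pose, the force and the opening at its end, in the units of the state.
- manip.sense(): the state, without advancing time (a new reading comes with each control period).
- optics.snapshot(name): name is "scene" or "top" or "wrist"; returns (picture, depth): 400x640x3 uint8, red, green, blue; 400x640 float32, m along the optical axis (not along the pixel's ray), 0 where there is no reading.
- optics.camera_model(name): a dict with "mtx" (3x3 intrinsics, pixels), "camera_from_world" (4x4, takes a point from world to camera coordinates); the wrist camera has in their place "tool_from_camera" (4x4, takes a point from camera to tool coordinates, whose origin is the TCP and whose axes are the flange's). Camera axes: x right, y up, looking along -z (the intrinsics and any distortion apply to the point x, -y, -z); pixel columns grow to the right and rows downward; lengths in m; the calibration is good to about 2 mm. A picture is of the moment at which its call begins: read the wrist's pose just before it. camera_model takes no time and is no camera call.
- job.sign_off(): hands the job in, once; it reports no verdict.
The state is a dict: "t": time; "q": joint angles; "qd": joint speeds; "tau": joint torques, N m; "tcp_pos": TCP position; "tool_rot": TCP orientation; "force": force on the tool from outside, world axes, zero at the start; "ft_torque": the same for the moment, N m; "finger_gap": opening from 0.0 (shut) to 1.0 (fully open).
Only numpy, scipy, OpenCV 4.12 (cv2) and the standard library are available. Lean on these libraries where they do the work, as an engineer would, in place of code of your own. Each camera call takes 0.05 s, during which the arm holds its last target.

## Task

Close the slide chamber in the bench stand: lay the loose steel cover down flat on the glass slides between the locating lugs, slide the clamp yoke along the base by its thumbscrew until it stops over the middle of the cover, and then turn the knurled thumbscrew clockwise until it seats. Nip it up and stop when the resistance has clearly risen, without forcing the thread or loading the glass hard, and leave the rest of the bench alone.

Things in the scene. Friction and masses are not known exactly. Their poses are not given: they have to be found in the camera images.
- base: Fixed: steel chamber base (160 x 54 mm, top face 22 mm above the bench) on an aluminium stand (205 x 92 mm, 10 mm high). Origin on the bench under the slide seat's centre; x runs along the base towards the end where the clamp yoke is parked, y across, z up. Stand from x = -76 to +130 mm, base from -54 to +106 mm.
- seat (a point): Where the cover's centre belongs: 30.1 mm above the bench over the base's origin, axes as the base. Round it, 7 mm high on the base's top face, two end lugs (inner faces at x = +-45 mm) and four side lugs (inner faces at y = +-22 mm, |x| = 28 to 38 mm), splayed outward 1.5 mm at the top. Between them the long sides are free for fingers, tips down to 2 mm above the base.
- slides: Fixed: pair of glass slides with gasket, 76 x 26 mm, lying in the seat, x along the base. The cover rests on their upper face, 24.1 mm above the bench, give or take 0.2 mm from set to set. Origin 2.1 mm under that face.
- cover_center (a point): Loose: the chamber cover, a plain steel slab 86 x 40 x 12 mm, about 0.28 kg, lying flat on the bench, right side up. The point is its centre, half-way up; x along its length, z up; either end may go either way. It goes in with 2 mm of play on every side. Grip it across its 40 mm width at mid-length.
- yoke_mid (a point): Clamp yoke: steel bridge 28 mm long (along the base), 68 mm wide, straddling the base; slides along it with about 2 N of friction. The point is the middle of its upper face, 55 mm above the bench; axes as the base. Parked at base x = 70 to 82 mm, it slides to base x = 0, a firm stop over the cover's middle. It can be slid by gripping the thumbscrew's head.
- thumbscrew: The knurled head of the clamp screw in the yoke's middle, axis upright: round, 28 mm in diameter, 22 mm tall, coarse straight knurl. Origin on the axis half-way up the head, 82 to 83 mm above the bench at first, 26 mm over the bridge, with room all round to turn a gripper from above. It twists elastically on its shank, 0.5 rad per N m, and springs back when let go.
- screw: The screw's shank, origin where the head's is. Clockwise from above drives it down 0.5 mm per radian; it runs easily (0.02 N m) and stays where it is left. Its foot, 17 mm across, 37 to 38.5 mm above the bench at first, meets the cover 0.6 to 1.4 rad before the screw seats and adds a slight drag, under 0.12 N m.
- shoulder (a point): Middle of the underside of the plain shoulder (18 mm across) on the shank under the head. The screw is seated when this lands on the boss round the screw, 5 mm above yoke_mid: after 3 to 5.5 rad of turning from the start, not known beforehand. Resistance then climbs by about 1.8 N m per radian of the head. Right tightness 0.25 to 0.4 N m; above 0.5 N m the thread is being forced.
- slide_box: Bystander: closed white plastic slide box 88 x 46 x 30 mm with a paper label, lying loose; not the cover.
- well_plate_a: Bystander: clear eight-well mini plate 66 x 34 x 13 mm.
- well_plate_b: Bystander: another clear eight-well mini plate.
- marker: Bystander: marker pen 135 mm long, 13 mm thick, lying.
- tip_box: Bystander: blue and salmon pipette tip box 118 x 82 x 60 mm.
- tube_rack: Bystander: white tube rack 70 x 130 x 36 mm with some capped tubes.
- pipette: Bystander: hand pipette about 250 mm long, 25 mm thick, lying.
- buffer_bottle: Bystander: capped bottle 56 mm in diameter, 120 mm tall.
Things that resemble listed ones, but are neither listed nor needed, are in the scene too. What is meant by the base is not pink or red, and is the larger of those in its own colour.

How it is judged:
On the way, in this order (a step that is already met when the one before it is completed fails the run):
1. the cover lies flat on the slides between the lugs, let go (x of cover_center in the frame of base between -0.004 and 0.004 m and y of cover_center in the frame of base between -0.004 and 0.004 m and z of cover_center in the frame of base below 0.0325 m and angle between cover_center's own z axis and vertical below 0.05 rad and angle between the x axis of cover_center and the x axis of base, either way round below 0.12 rad and contact force between the fingers and cover below 0.1 N and linear speed of cover below 0.02 m/s), for 0.2 s.
2. the yoke is at its stop over the middle of the cover (x of cover_center in the frame of base between -0.004 and 0.004 m and y of cover_center in the frame of base between -0.004 and 0.004 m and z of cover_center in the frame of base below 0.0325 m and angle between cover_center's own z axis and vertical below 0.05 rad and angle between the x axis of cover_center and the x axis of base, either way round below 0.12 rad and x of yoke_mid in the frame of base between -0.005 and 0.005 m), for 0.1 s.
3. the screw is seated and nipped up: shoulder on the boss, turned with over 0.15 N m (head twisted over 0.075 rad on its shank) (all of step 2 and z of shoulder in the frame of yoke_mid below 0.0055 m and contact force between screw and cover above 4 N and angle between the x axis of thumbscrew and the x axis of screw, either way round above 0.075 rad), for 0.1 s.
At the end, for the whole second after the job is handed in: The cover lies flat on the slides between the lugs (within 4 mm, 0.12 rad), the yoke is at its stop over the cover's middle (within 5 mm), the screw is seated (shoulder on the boss, within 0.5 mm) and its foot presses the cover with over 4 N; everything at rest and let go (all of step 2 and z of shoulder in the frame of yoke_mid below 0.0055 m and contact force between screw and cover above 4 N and linear speed of cover below 0.01 m/s); the robot touches nothing.
It fails at once if the screw is forced: more than 0.54 N m (head twisted more than 0.27 rad on its shank) (angle between the x axis of thumbscrew and the x axis of screw, either way round above 0.27 rad).
It fails at once if the glass is overloaded: the cover presses on the slides with more than 60 N (contact force between cover and slides above 60 N).
It fails at once if a bystander is shifted by more than 30 mm (distance of any of slide_box, well_plate_a, well_plate_b, marker, tip_box, tube_rack, pipette, buffer_bottle from where it was at the start of the episode above 0.03 m).
It also fails if it takes over 72 s, if anything falls off the work surface, if the arm or the gripper's body presses on something with over 40 N, if the wrist force passes 120 N, or if a joint passes its speed limit or range.

## Working session

There is one attempt and no reset: what is moved stays moved. The work goes in short steps, Python scripts to look and compute and a shell command to move; the robot and the scene stay as the last step left them, time stands still between calls to the robot, and variables do not carry over. Pictures are saved under pics/ and viewed, and the job is handed in when it is done.

```bash
ls; mkdir -p pics
cat > h.py <<'E'
import numpy as np, cv2
from station import manip, optics, job
def snap(name,tag):
    s=manip.sense(); p,d=optics.snapshot(name)
    cv2.imwrite(f'pics/{tag}.png',cv2.cvtColor(p,cv2.COLOR_RGB2BGR)); np.savez(f'pics/{tag}.npz',p=p,d=d,pos=s['tcp_pos'],rot=s['tool_rot'])
    return s,p,d
E
python3 - <<'E'
from h import *
for n in ['scene','top','wrist']:
    s,p,d=snap(n,n+'0'); m=optics.camera_model(n); print(n,{k:np.round(np.array(v),4).tolist() if not isinstance(v,str) else v for k,v in m.items()})
print(s)
E
```

```text
pics
scene {'mtx': [[382.5141, 0.0, 318.8074], [0.0, 382.5141, 204.0232], [0.0, 0.0, 1.0]], 'camera_from_world': [[0.2378, 0.9713, 0.002, -0.1093], [-0.7627, 0.1854, 0.6196, 0.3746], [0.6014, -0.1488, 0.785, -1.3294], [0.0, 0.0, 0.0, 1.0]]}
top {'mtx': [[481.9276, 0.0, 324.0457], [0.0, 481.9276, 201.4778], [0.0, 0.0, 1.0]], 'camera_from_world': [[0.0124, -0.9998, 0.0122, -0.0173], [0.9929, 0.0138, 0.1181, -0.5194], [-0.1183, 0.0106, 0.9929, -1.1725], [0.0, 0.0, 0.0, 1.0]]}
wrist {'mtx': [[290.8516, 0.0, 314.7488], [0.0, 290.8516, 197.6453], [0.0, 0.0, 1.0]], 'tool_from_camera': [[-0.0004, 0.9573, 0.2892, 0.0736], [1.0, 0.0, 0.0014, -0.0009], [0.0013, 0.2892, -0.9573, -0.1235], [0.0, 0.0, 0.0, 1.0]]}
{'t': 0.1, 'q': array([ 9.95517106e-01,  5.28364006e-01,  1.43379751e+00,  5.00643591e-06,
        1.18141069e+00, -1.78496721e-01]), 'qd': array([-0.00109149, -0.00121324, -0.00248061, -0.00079654, -0.00127586,
        0.00100104]), 'tau': array([ 7.68757818e-04, -4.43306494e+01, -1.78585947e+01, -1.69889049e-04,
        3.88453191e-03, -1.70020763e-05]), 'tcp_pos': array([0.24115955, 0.57592666, 0.24942967]), 'tool_rot': array([ 1.97093230e-01,  9.80384251e-01, -9.19457186e-04, -3.66418778e-04]), 'force': array([-0.20703421,  0.12113385, -0.58774167]), 'ft_torque': array([0.02886955, 0.02708613, 0.05172382]), 'finger_gap': 0.9976341227623661}
```

View pics/top0.png

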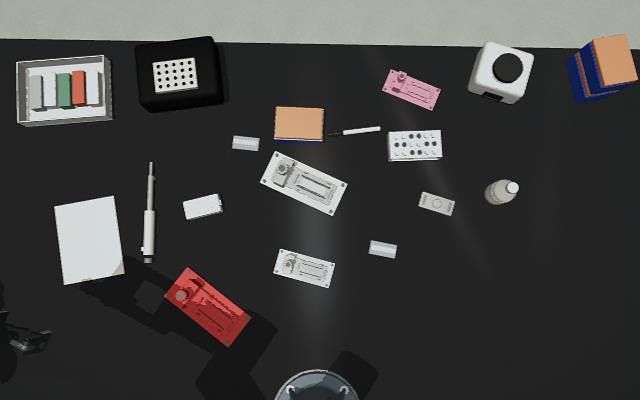

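View pics/scene0.png

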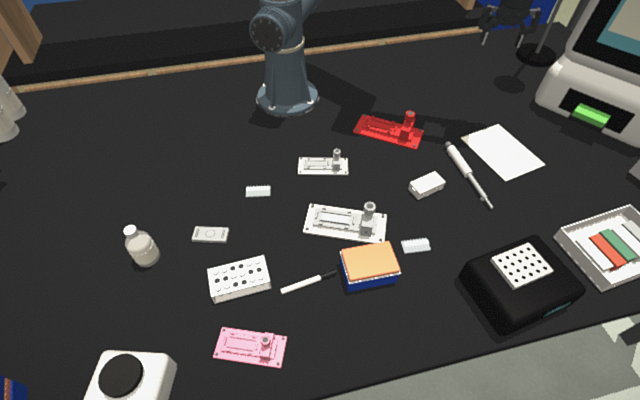

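The top view shows the larger grey stand at about (304,183), with its thumbscrew at (282,170). The cover is at about (436,203). The smaller grey, red and pink stands are decoys. I'll zoom in next.

```bash
cat >> h.py <<'E'
def load(tag):
    z=np.load(f'pics/{tag}.npz'); return z['p'],z['d'],z['pos'],z['rot']
from scipy.spatial.transform import Rotation as R
def wfc(name,pos=None,rot=None):
    m=optics.camera_model(name); K=np.array(m['mtx'])
    if name=='wrist':
        T=np.eye(4);T[:3,:3]=R.from_quat(rot).as_matrix();T[:3,3]=pos
        return K,T@np.array(m['tool_from_camera'])
    return K,np.linalg.inv(np.array(m['camera_from_world']))
def ray(name,uv,z,pos=None,rot=None):
    K,T=wfc(name,pos,rot); uv=np.atleast_2d(np.asarray(uv,float))
    d=np.c_[(uv[:,0]-K[0,2])/K[0,0],-(uv[:,1]-K[1,2])/K[1,1],-np.ones(len(uv))]@T[:3,:3].T
    o=T[:3,3]; return o+d*((z-o[2])/d[:,2])[:,None]
def proj(name,P,pos=None,rot=None):
    K,T=wfc(name,pos,rot); P=np.atleast_2d(P); c=(P-T[:3,3])@T[:3,:3]
    return np.c_[K[0,2]+K[0,0]*c[:,0]/-c[:,2],K[1,2]-K[1,1]*c[:,1]/-c[:,2]]
E
python3 - <<'E'
from h import *
p,d,_,_=load('top0')
a=cv2.resize(p[140:225,240:360],None,fx=5,fy=5,interpolation=cv2.INTER_CUBIC)
b=cv2.resize(p[180:225,400:470],None,fx=5,fy=5,interpolation=cv2.INTER_CUBIC)
c=np.zeros((a.shape[0]+b.shape[0],600,3),np.uint8); c[:425]=a; c[425:,:350]=b
cv2.imwrite('pics/topz.png',c[...,::-1][:600])
g=cv2.cvtColor(p,cv2.COLOR_RGB2GRAY)
for name,(x0,y0,x1,y1),z in [('stand',(250,145,355,222),.01),('cover',(410,185,462,222),.012),('small',(265,242,345,295),.01)]:
    m=(g[y0:y1,x0:x1]>90).astype(np.uint8)
    m=cv2.morphologyEx(m,cv2.MORPH_CLOSE,np.ones((3,3)))
    cs,_=cv2.findContours(m,0,2); k=max(cs,key=cv2.contourArea); r=cv2.minAreaRect(k); q=cv2.boxPoints(r)+[x0,y0]
    W=ray('top',q+0.0,z)
    print(name,q.round(1).tolist(),W[:,:2].round(4).tolist(),'ctr',W.mean(0).round(4),'sides',np.linalg.norm(W[1]-W[0]).round(4),np.linalg.norm(W[2]-W[1]).round(4))
    for i in (0,1): e=W[i+1]-W[i]; print('ang',np.arctan2(e[1],e[0]).round(3))
E
```

```text
stand [[258.9, 182.4], [273.9, 149.6], [347.4, 183.3], [332.4, 216.1]] [[0.5687, 0.1559], [0.6545, 0.1198], [0.5696, -0.0699], [0.4851, -0.0324]] ctr [0.5695 0.0434 0.01  ] sides 0.0931 0.2078
ang -0.399
ang -1.992
cover [[417.4, 205.7], [422.0, 190.8], [455.1, 201.0], [450.5, 215.8]] [[0.5145, -0.248], [0.5528, -0.2601], [0.5279, -0.3442], [0.4896, -0.3318]] ctr [ 0.5212 -0.296   0.012 ] sides 0.0402 0.0878
ang -0.306
ang -1.859
small [[272.4, 272.8], [279.3, 247.7], [335.2, 263.0], [328.3, 288.1]] [[0.3412, 0.1158], [0.4038, 0.1002], [0.3675, -0.0406], [0.3053, -0.0241]] ctr [0.3544 0.0378 0.01  ] sides 0.0645 0.1453
ang -0.244
ang -1.823
```

View pics/topz.png

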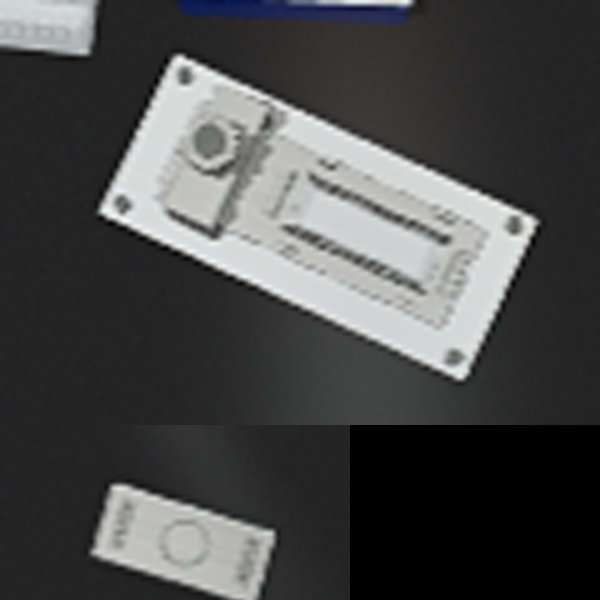

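```bash
python3 -m inch '[3.2,-5.5,-0.7,-0.09,3.2,-5.5,-0.7,-0.09,3.2,-5.5,-0.7,-0.09,3.2,-5.5,-0.7,-0.09,3.2,-5.5,-0.7,-0.09,3.2,-5.5,-0.7,-0.09,3.2,-5.5,-0.7,-0.09,3.2,-5.5,-0.7,-0.09,3.2,-5.5,-0.7,-0.09,3.2,-5.5,-0.7,-0.09,0,0,0,0,0,0,0,0]'
python3 - <<'E'
from h import *
s,p,d=snap('wrist','w1'); print(s['t'],s['tcp_pos'],s['tool_rot'],s['q'])
E
```

```text
t: 1.65
tcp_pos: [0.5532, 0.0395, 0.1815]
tool_rot: [0.604, 0.797, -0.0, -0.001]
force: [-1.2, 0.6, -0.2]
finger_gap: 1.001
1.65 [0.553155   0.03946875 0.18149247] [ 6.04163953e-01  7.96859384e-01 -3.29349922e-04 -9.64919821e-04] [-1.30484178e-01  5.26106723e-01  1.67681128e+00  4.74934908e-04
  9.40677435e-01 -4.04127407e-01]
```

View pics/w1.png

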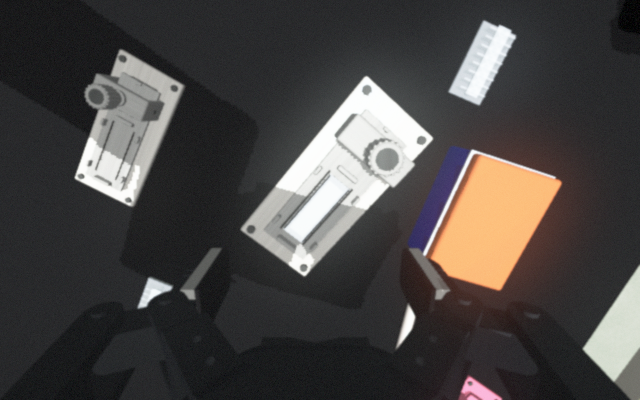

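The wrist view shows the stand with corners near (367,76), (433,139), (304,276) and (241,230). The slides are centred near (317,207) and the screw head is at (388,158). I'll measure these properly.

```bash
cat > base.py <<'E'
from h import *
p,d,pos,rot=load('w1')
g=cv2.cvtColor(p,cv2.COLOR_RGB2GRAY)
hsv=cv2.cvtColor(p,cv2.COLOR_RGB2HSV)
x0,y0,x1,y1=235,65,440,285
m=((g[y0:y1,x0:x1]>70)&(hsv[y0:y1,x0:x1,1]<80)).astype(np.uint8)
m=cv2.morphologyEx(m,cv2.MORPH_CLOSE,np.ones((5,5)))
cs,_=cv2.findContours(m,0,1); k=max(cs,key=cv2.contourArea)[:,0]+[x0,y0]
# side lines: fit in world (z=.01) plane
W=ray('wrist',k,0.01,pos,rot)[:,:2]
r=cv2.minAreaRect(W.astype(np.float32)*1000); print('minrect',r)
c=np.array(r[0])/1000; 
q=cv2.boxPoints(r)/1000; print(q.round(4).tolist()); print(proj('wrist',np.c_[q,[.01]*4],pos,rot).round(1).tolist())
e=q[1]-q[0] if np.linalg.norm(q[1]-q[0])>np.linalg.norm(q[2]-q[1]) else q[2]-q[1]
th=np.arctan2(e[1],e[0])%np.pi; 
# refine: fit lines on each side
u=np.array([np.cos(th),np.sin(th)]);v=np.array([-u[1],u[0]])
L=(W-c)@np.c_[u,v]
for ax,s,h,cl in [(1,1,.046,.085),(1,-1,.046,.085),(0,1,.1025,.03),(0,-1,.1025,.03)]:
    sel=(np.abs(L[:,ax]-s*h)<.005)&(np.abs(L[:,1-ax])<cl)
    f=np.polyfit(L[sel,1-ax],L[sel,ax],1); print('side',ax,s,sel.sum(),f.round(4))
print('theta',th,'origin',c-0.027*u)
# depth at slides
T=wfc('wrist',pos,rot)[1]
for uv in [(317,207),(388,158),(350,160)]:
    dd=d[uv[1],uv[0]]; cp=T[:3,3]; P=ray('wrist',[uv],0.,pos,rot)[0]; ax=-T[:3,2]; t=dd/((P-cp)@ax); print(uv,dd,(cp+(P-cp)*t).round(4))
o=c-0.027*u
pt=lambda x,y,z:[*(o+x*u+y*v),z]
I=p.copy()
for P in [pt(x,y,.0241) for x in(-.038,.038) for y in(-.013,.013)]+[pt(x,y,.022) for x in(-.054,.106) for y in(-.027,.027)]+[pt(x,y,.01) for x in(-.0755,.1295) for y in(-.046,.046)]:
    a=proj('wrist',P,pos,rot)[0]; cv2.circle(I,tuple(int(round(t)) for t in a),1,(255,0,0),-1)
cv2.imwrite('pics/w1z.png',cv2.resize(I[70:285,230:440],None,fx=2.7,fy=2.7,interpolation=cv2.INTER_CUBIC)[...,::-1])
E
python3 base.py
```

```text
minrect ((579.5291748046875, 47.0428466796875), (227.2470245361328, 128.858642578125), 64.30406951904297)
[[0.4722000062465668, -0.027400000020861626], [0.5882999897003174, -0.08330000191926956], [0.6869000196456909, 0.12150000035762787], [0.5706999897956848, 0.17739999294281006]]
[[227.5, 220.7], [316.4, 288.7], [466.8, 141.0], [375.0, 46.7]]
side 1 1 20 [0.0231 0.0521]
side 1 -1 75 [-0.054  -0.0451]
side 0 1 28 [0.0055 0.1057]Traceback (most recent call last):
  File "base.py", line 21, in <module>
    f=np.polyfit(L[sel,1-ax],L[sel,ax],1); print('side',ax,s,sel.sum(),f.round(4))
    raise TypeError("expected non-empty vector for x")
TypeError: expected non-empty vector for x
```

```bash
cat > base.py <<'E'
from h import *
p,d,pos,rot=load('w1')
g=cv2.cvtColor(p,cv2.COLOR_RGB2GRAY)
hs=np.float32([[366,89],[421,140],[304,267],[251,229]]) # screw holes
hr=[]
for h in hs:
    x,y=h.astype(int); w=g[y-7:y+8,x-7:x+8].astype(float); m=np.clip(np.percentile(w,50)*.75-w,0,None); yy,xx=np.mgrid[-7:8,-7:8]; hr.append([x+(m*xx).sum()/m.sum(),y+(m*yy).sum()/m.sum()])
hr=np.array(hr); W=ray('wrist',hr,.01,pos,rot)[:,:2]; print('holes',hr.round(1).tolist(),W.round(4).tolist())
print('dims',[np.linalg.norm(W[i]-W[(i+1)%4]).round(4) for i in range(4)])
c=W.mean(0); e=(W[0]+W[1]-W[2]-W[3]); th=np.arctan2(e[1],e[0]); e2=W[0]+W[3]-W[1]-W[2]; print('ctr',c,'th',th,np.arctan2(e2[1],e2[0])-np.pi/2)
u=np.array([np.cos(th),np.sin(th)]);v=np.array([-u[1],u[0]]); o=c-0.027*u; print('origin',o)
T=wfc('wrist',pos,rot)[1]
for uv in [(317,207),(388,158),(350,140)]:
    dd=np.median(d[uv[1]-1:uv[1]+2,uv[0]-1:uv[0]+2]); cp=T[:3,3]; P=ray('wrist',[uv],0.,pos,rot)[0]; ax=-T[:3,2]; t=dd/((P-cp)@ax); Q=cp+(P-cp)*t; print(uv,dd,Q.round(4),'in base',((Q[:2]-o)@np.c_[u,v]).round(4))
pt=lambda x,y,z:[*(o+x*u+y*v),z]
I=cv2.resize(p[70:285,230:440],None,fx=2.7,fy=2.7,interpolation=cv2.INTER_CUBIC)
for P in [pt(x,y,.0241) for x in(-.038,.038) for y in(-.013,.013)]+[pt(x,y,.022) for x in(-.054,.106) for y in(-.027,.027)]+[pt(x,y,.01) for x in(-.0755,.1295) for y in(-.046,.046)]:
    a=(proj('wrist',P,pos,rot)[0]-[230,70]+.5)*2.7; cv2.circle(I,tuple(int(round(t)) for t in a),2,(255,0,0),-1)
cv2.imwrite('pics/w1z.png',I[...,::-1])
E
python3 base.py
```

```text
holes [[366.0, 89.1], [422.3, 141.3], [305.2, 270.7], [248.6, 230.5]] [[0.5744, 0.1405], [0.6442, 0.1092], [0.5696, -0.0638], [0.4968, -0.0326]]
dims [np.float64(0.0765), np.float64(0.1884), np.float64(0.0792), np.float64(0.1897)]
ctr [0.57123683 0.03833209] th 1.15626338981324 1.1568343286484981
origin [0.56036225 0.01361887]
(317, 207) 0.2966424 [0.5603 0.0185 0.0239] in base [0.0044 0.002 ]
(388, 158) 0.21255663 [0.5934 0.0913 0.0931] in base [0.0844 0.0011]
(350, 140) 0.24622491 [0.5679 0.0938 0.0552] in base [0.0764 0.0254]
```

View pics/w1z.png

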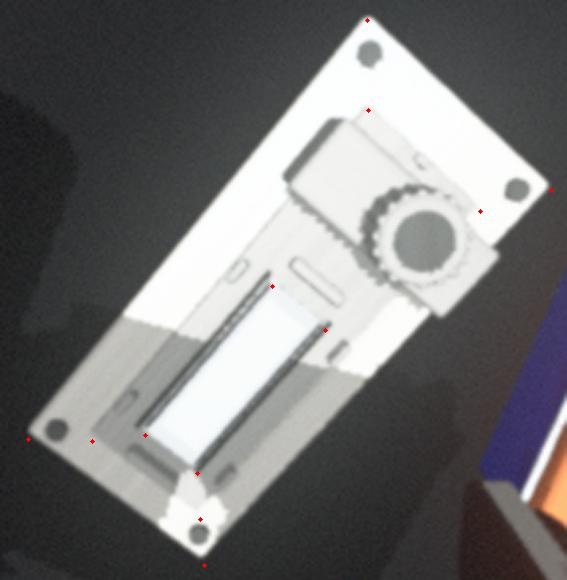

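```bash
python3 - <<'E'
s=open('base.py').read()
i=s.index('hr=np.array(hr)')
s=s[:i]+"hr=np.array([[370,53],[516.5,190],[199,534],[56,430]])/2.7-.5+[230,70]\n"+s[i:].replace('hr=np.array(hr);','')
s=s.replace("print('origin',o)","""print('origin',o)
C=np.array([[367,16],[550,186],[203,557],[28,430]])/2.7-.5+[230,70]; WC=ray('wrist',C,.01,pos,rot)[:,:2]; print('cornerdims',[np.linalg.norm(WC[i]-WC[(i+1)%4]).round(4) for i in range(4)],'ctr',WC.mean(0)); e=(WC[0]+WC[1]-WC[2]-WC[3]); print('th',np.arctan2(e[1],e[0]))""")
open('base.py','w').write(s)
E
python3 base.py
```

```text
File "base.py", line 9
    W=ray('wrist',hr,.01,pos,rot)[:,:2]; print('holes',hr.round(1).tolist(),W.round(4).tolist())
IndentationError: unexpected indent
```

```bash
sed -i 's/^ W=ray/W=ray/' base.py; python3 base.py
```

```text
holes [[366.5, 89.1], [420.8, 139.9], [303.2, 267.3], [250.2, 228.8]] [[0.5749, 0.1407], [0.6422, 0.1101], [0.5662, -0.0602], [0.498, -0.03]]
dims [np.float64(0.074), np.float64(0.1865), np.float64(0.0746), np.float64(0.1872)]
ctr [0.57032644 0.04013381] th 1.1493968129110113 1.149357354550527
origin [0.55928242 0.01549584]
cornerdims [np.float64(0.0914), np.float64(0.2029), np.float64(0.0916), np.float64(0.2027)] ctr [0.57033881 0.04077883]
th 1.1497322334748685
(317, 207) 0.2966424 [0.5603 0.0185 0.0239] in base [0.0031 0.0003]
(388, 158) 0.21255663 [0.5934 0.0913 0.0931] in base [ 0.0831 -0.0001]
(350, 140) 0.24622491 [0.5679 0.0938 0.0552] in base [0.075  0.0241]
```

View pics/w1z.png

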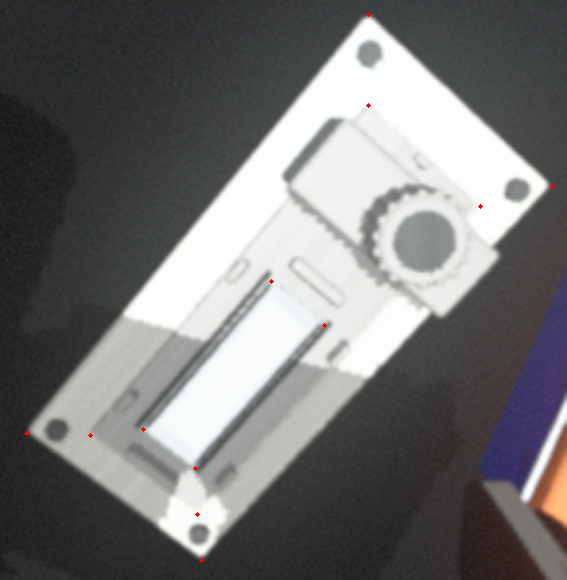

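The overlay now matches the corners and holes to within about 1 px. The base origin is about (0.559, 0.0155) with yaw 1.149. I'll move above the cover.

```bash
python3 -m inch '[-0.55,-5.6,-0.4,-0.095,-0.55,-5.6,-0.4,-0.095,-0.55,-5.6,-0.4,-0.095,-0.55,-5.6,-0.4,-0.095,-0.55,-5.6,-0.4,-0.095,-0.55,-5.6,-0.4,-0.095,0,0,0,0,0,0,0,0]'
cat > cov.py <<'E'
from h import *
import sys
s,p,d=snap('wrist',sys.argv[1]); pos,rot=s['tcp_pos'],s['tool_rot']; print(s['t'],pos,rot,s['q'].round(3))
g=cv2.cvtColor(p,cv2.COLOR_RGB2GRAY)
c0=proj('wrist',[.521,-.296,.012],pos,rot)[0]; print(c0)
m=cv2.inRange(g,110,255); m=cv2.morphologyEx(m,cv2.MORPH_CLOSE,np.ones((5,5)))
cs,_=cv2.findContours(m,0,2)
I=p.copy()
for k in cs:
    if cv2.contourArea(k)<1500: continue
    r=cv2.minAreaRect(k); 
    if np.hypot(*(np.array(r[0])-c0))>40: continue
    q=cv2.approxPolyDP(k,8,True)[:,0]; W=ray('wrist',q,.012,pos,rot)[:,:2]
    print(q.tolist(),W.round(4).tolist())
    if len(W)==4:
        W=ray('wrist',q+0.,.012,pos,rot)[:,:2]; print('dims',[np.linalg.norm(W[i]-W[(i+1)%4]).round(4) for i in range(4)],'ctr',W.mean(0),'angs',[np.arctan2(*(W[(i+1)%4]-W[i])[::-1]).round(3) for i in range(4)])
    for a in q: cv2.circle(I,tuple(int(t) for t in a),2,(255,0,0),-1)
cv2.imwrite('pics/'+sys.argv[1]+'m.png',I[...,::-1])
E
python3 cov.py w2
```

```text
t: 2.7
tcp_pos: [0.5207, -0.2944, 0.1579]
tool_rot: [0.803, 0.596, 0.0, -0.001]
force: [-0.2, 1.2, -0.3]
finger_gap: 0.998
2.7 [ 0.52066164 -0.29440143  0.15788777] [ 8.03081762e-01  5.95867994e-01  3.35136822e-05 -1.00857932e-03] [-7.020e-01  6.090e-01  1.584e+00  1.000e-03  9.510e-01 -4.080e-01]
[315.91615462 190.2431968 ]
[[300, 149], [300, 231], [334, 232], [339, 150]] [[0.5184, -0.254], [0.4935, -0.332], [0.5258, -0.3429], [0.5525, -0.2653]]
dims [np.float64(0.0818), np.float64(0.0341), np.float64(0.082), np.float64(0.036)] ctr [ 0.52253154 -0.29854476] angs [np.float64(-1.88), np.float64(-0.325), np.float64(1.239), np.float64(2.822)]
```

View pics/w2m.png

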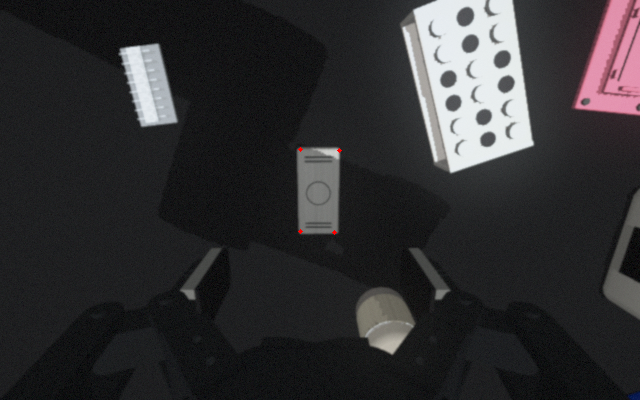

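```bash
cat > c2.py <<'E'
from h import *
p,d,pos,rot=load('w2'); g=cv2.cvtColor(p,cv2.COLOR_RGB2GRAY)
m=cv2.inRange(g[135:250,280:360],70,255); m=cv2.morphologyEx(m,cv2.MORPH_CLOSE,np.ones((5,5)))
cs,_=cv2.findContours(m,0,2); k=max(cs,key=cv2.contourArea)[:,0]+[280,135]
W=ray('wrist',k,.012,pos,rot)[:,:2]; r=cv2.minAreaRect((W*1000).astype(np.float32)); print(r, cv2.boxPoints(cv2.minAreaRect(k.astype(np.float32))))
print('circle ctr',ray('wrist',[318.3,193],.012,pos,rot))
T=wfc('wrist',pos,rot)[1]
for uv in [(383,300),(375,340),(395,340),(318,193),(385,325)]:
    dd=d[uv[1],uv[0]]; P=ray('wrist',[uv],0.,pos,rot)[0]; ax=-T[:3,2]; print(uv,(T[:3,3]+(P-T[:3,3])*dd/((P-T[:3,3])@ax)).round(3))
a=cv2.resize(p[135:250,280:360],None,fx=5,fy=5); cv2.imwrite('pics/w2z.png',a[...,::-1])
# bottle from top
p,d,_,_=load('top0'); T=wfc('top')[1]
for uv in [(512,187),(495,192),(488,195)]:
    dd=d[uv[1],uv[0]]; P=ray('top',[uv],0.)[0]; ax=-T[:3,2]; print('top',uv,(T[:3,3]+(P-T[:3,3])*dd/((P-T[:3,3])@ax)).round(3))
E
python3 c2.py
```

```text
((522.40966796875, -298.1614990234375), (85.80599975585938, 39.8866081237793), 73.1859359741211) [[297. 147.]
 [339. 147.]
 [339. 233.]
 [297. 233.]]
circle ctr [[ 0.52240182 -0.29930174  0.012     ]]
(383, 300) [ 0.554 -0.423  0.028]
(375, 340) [ 0.536 -0.427  0.072]
(395, 340) [ 0.553 -0.425  0.079]
(318, 193) [ 0.522 -0.299  0.012]
(385, 325) [ 0.548 -0.423  0.061]
top (512, 187) [ 0.549 -0.447  0.119]
top (495, 192) [ 0.543 -0.424  0.074]
top (488, 195) [ 0.542 -0.424  0.027]
```

View pics/w2z.png

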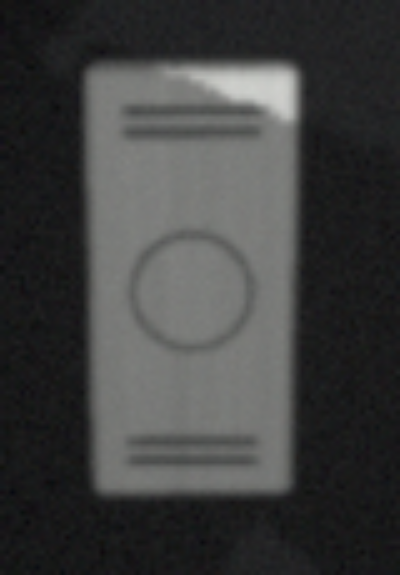

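The cover is at (0.5224, -0.2985) with yaw 1.277, its measured size is 85.8 x 39.9 mm, and the tool is already aligned with it. I'll descend with the jaws partly closed and check the fingertip height.

```bash
python3 -m inch '[0.1,-0.2,-3,0,0.1,-0.2,-3,0,0,0,-3,0,0,0,-1,0,0,0,0,0,0,0,0,0]' 62 40
python3 - <<'E'
from h import *
s,p,d=snap('wrist','w3'); print(s['t'],s['tcp_pos'],s['tool_rot'],s['finger_gap'])
E
```

```text
t: 3.5
tcp_pos: [0.5238, -0.3005, 0.0592]
tool_rot: [0.803, 0.595, 0.0, 0.001]
force: [-1.0, 0.1, 1.0]
finger_gap: 0.623
3.5 [ 0.52380065 -0.30050417  0.05923838] [8.03356413e-01 5.95497480e-01 2.60820443e-04 1.07583761e-03] 0.6227877003426114
```

View pics/w3.png

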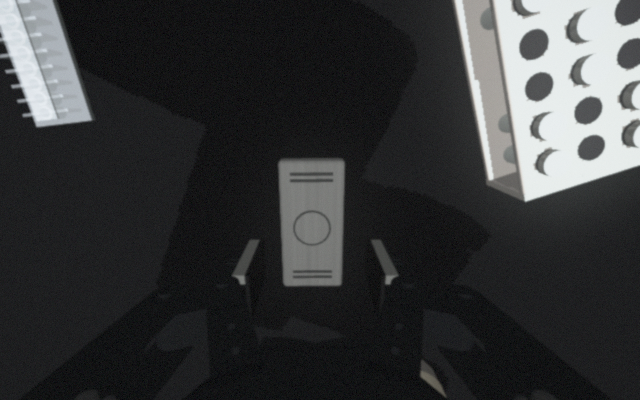

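Run:
```python
from h import *
p,d,pos,rot=load('w3'); m=optics.camera_model('wrist'); K=np.array(m['mtx']);T=np.array(m['tool_from_camera'])
vv,uu=np.mgrid[230:320,225:410]; dd=d[230:320,225:410]
c=np.stack([(uu-K[0,2])/K[0,0]*dd,-(vv-K[1,2])/K[1,1]*dd,-dd,np.ones_like(dd)],-1)@T.T
ok=(dd>0)&(c[...,2]<.045)&(np.abs(c[...,1])<.06)
for side in(-1,1):
    o=ok&(side*c[...,1]>0.02); P=c[o]; print(side,o.sum(),'z pct',np.percentile(P[:,2],[50,90,97,99.5]).round(4))
    t=P[P[:,2]>np.percentile(P[:,2],95)]; print(t[:,:3].mean(0).round(4))
a=cv2.resize(p[225:320,220:410],None,fx=4,fy=4); a=np.clip(a.astype(float)*2.5,0,255).astype(np.uint8); cv2.imwrite('pics/w3z.png',a[...,::-1])
for (u,v) in [(256,245),(250,243),(376,245),(245,265),(250,290),(385,270),(382,290)]: print((u,v),c[v-230,u-225,:3].round(4), d[v,u])
```

```text
-1 2591 z pct [-0.0174  0.0049  0.0107  0.0145]
[ 0.0022 -0.0276  0.0116]
1 2828 z pct [-0.0192  0.0043  0.0104  0.0145]
[0.0022 0.0276 0.0113]
(256, 245) [ 0.0099 -0.0285  0.0047] 0.14100584
(250, 243) [ 0.01   -0.0318  0.0066] 0.14286217
(376, 245) [0.0099 0.0297 0.0047] 0.14092991
(245, 265) [ 0.0102 -0.0293 -0.0148] 0.12232967
(250, 290) [ 0.002  -0.0265 -0.0205] 0.11923129
(385, 270) [ 0.0103  0.0287 -0.0188] 0.118410364
(382, 290) [ 0.0034  0.0271 -0.0225] 0.11685916
```

View pics/w3z.png

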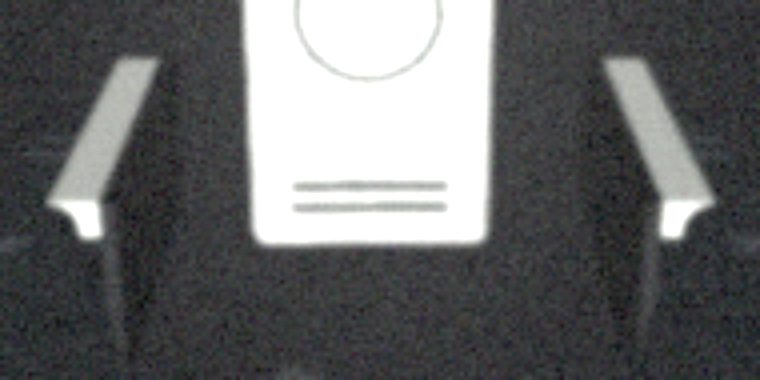

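Run:
```python
from h import *
p,d,pos,rot=load('w3'); g=cv2.cvtColor(p,cv2.COLOR_RGB2GRAY)
m=cv2.inRange(g[150:295,268:356],60,255); m=cv2.morphologyEx(m,cv2.MORPH_CLOSE,np.ones((5,5)))
cs,_=cv2.findContours(m,0,2); k=max(cs,key=cv2.contourArea)[:,0]+[268,150]
W=ray('wrist',k,.012,pos,rot)[:,:2]; print(cv2.minAreaRect((W*1000).astype(np.float32)))
c=ray('wrist',[[312.2,228]],.012,pos,rot)[0]; print(c, (c-pos)[:2])
T=R.from_quat(rot).as_matrix(); print('tool frame', T.T@(c-pos))
```

```text
((522.6337890625, -298.1070556640625), (86.86373901367188, 39.783302307128906), 73.36685943603516)
[ 0.52257666 -0.2992693   0.012     ] [-0.00122399  0.00123487]
tool frame [ 0.00086636 -0.00162649  0.04723444]
```

```bash
python3 -m inch '[-0.12,0.15,-2,0,0,0,-1.5,0,0,0,-0.5,0,0,0,0,0,0,0,0,0]' 
python3 -m inch '[0,0,0,0,0,0,0,0,0,0,0,0,0,0,0,0]' 30 50
```

```text
t: 4.18
tcp_pos: [0.5221, -0.2994, 0.0184]
tool_rot: [0.804, 0.595, 0.0, 0.0]
force: [-0.2, 0.2, -0.2]
finger_gap: 0.619
t: 4.68
tcp_pos: [0.5222, -0.2994, 0.0188]
tool_rot: [0.804, 0.595, 0.0, 0.001]
force: [-0.1, 0.3, 6.4]
finger_gap: 0.453
```

```bash
python3 -m inch '[0,0,1,0,0,0,2,0,0,0,4,0,0,0,4,0,0,0,0,0]'
python3 - <<'E'
from h import *
s,p,d=snap('wrist','w4'); print(s['t'],s['tcp_pos'],s['tool_rot'],s['finger_gap'],s['force'])
E
```

```text
t: 5.3
tcp_pos: [0.5237, -0.3006, 0.1323]
tool_rot: [0.804, 0.595, 0.001, 0.004]
force: [-0.4, 0.3, -3.7]
finger_gap: 0.45
5.3 [ 0.52368954 -0.30059388  0.1322624 ] [0.80358444 0.59517522 0.00096048 0.00419368] 0.4495408494189225 [-0.37351166  0.2541462  -3.7457261 ]
```

View pics/w4.png

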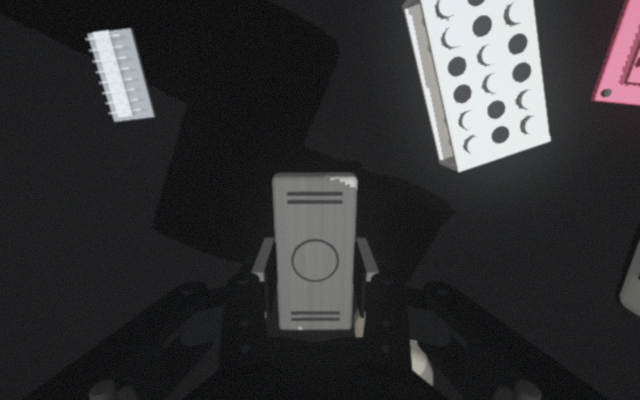

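The cover is held level, with its circle at (315,261) in the jaws. I'll work out the cover's offset in the tool frame.

Run:
```python
from h import *
p,d,pos,rot=load('w4'); g=cv2.cvtColor(p,cv2.COLOR_RGB2GRAY)
z=pos[2]-.0068
c=ray('wrist',[[315,261],[292.5,176],[338.5,176.5],[299,328],[333,328],[274,176],[357,178],[280,330],[352,330]],z,pos,rot)
T=R.from_quat(rot).as_matrix(); print(((c-pos)@T).round(4))
print(T)
a=cv2.resize(p[165:340,255:375],None,fx=4,fy=3.4); cv2.imwrite('pics/w4z.png',np.clip(a[...,::-1].astype(float)*1.7,0,255))
print(d[261,315],d[200,315],d[310,315])
K=np.array(optics.camera_model('wrist')['mtx']);Tc=np.array(optics.camera_model('wrist')['tool_from_camera'])
for v in (200,261,310):
    dd=np.median(d[v-3:v+4,312:319]); print(v,(Tc@[ (315-K[0,2])/K[0,0]*dd,-(v-K[1,2])/K[1,1]*dd,-dd,1])[:3].round(4))
```

```text
[[ 0.0001  0.0002  0.0068]
 [ 0.0437 -0.0101  0.0066]
 [ 0.0434  0.0109  0.0067]
 [-0.0407 -0.0085  0.0069]
 [-0.0408  0.0099  0.007 ]
 [ 0.0437 -0.0186  0.0065]
 [ 0.0427  0.0194  0.0068]
 [-0.0419 -0.0189  0.0068]
 [-0.0422  0.0203  0.0071]]
[[ 0.29153107  0.95653903  0.0065356 ]
 [ 0.95655515 -0.29149774 -0.00559665]
 [-0.0034483   0.00788326 -0.99996298]]
0.1457954 0.13649964 0.1541645
200 [0.032  0.0002 0.007 ]
261 [0.0002 0.0002 0.0066]
310 [-0.029   0.0001  0.0068][ WARN:0@0.535] global loadsave.cpp:1063 imwrite_ Unsupported depth image for selected encoder is fallbacked to CV_8U.
```

View pics/w4z.png

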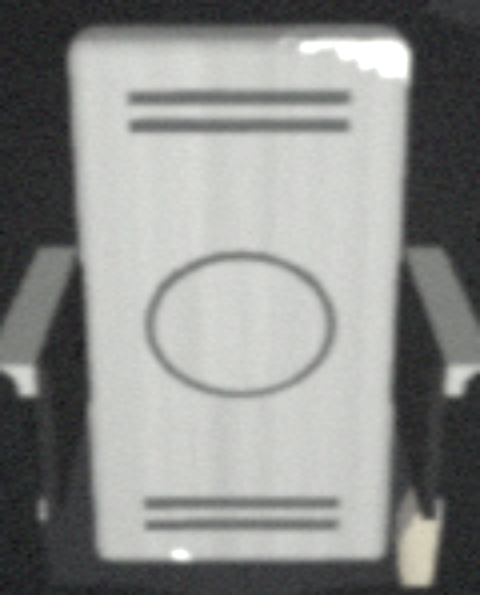

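```bash
python3 -m inch '[0.59,5.28,0,-0.021,0.59,5.28,0,-0.021,0.59,5.28,0,-0.021,0.59,5.28,0,-0.021,0.59,5.28,0,-0.021,0.59,5.28,0,-0.021,0,0,0,0,0,0,0,0,0,0,0,0]'
python3 - <<'E'
from h import *
s,p,d=snap('wrist','w5'); print(s['t'],s['tcp_pos'],s['tool_rot'],s['finger_gap'],s['force'])
snap('top','t5')
E
```

```text
t: 6.48
tcp_pos: [0.5568, 0.0165, 0.1274]
tool_rot: [0.84, 0.543, -0.0, -0.0]
force: [-0.6, 0.9, -3.1]
finger_gap: 0.452
6.475 [0.55679619 0.01646683 0.12743894] [ 8.39978822e-01  5.42618887e-01 -4.95335519e-04 -2.78640265e-04] 0.45177365849241014 [-0.6337722   0.89417945 -3.11591043]
```

View pics/w5.png

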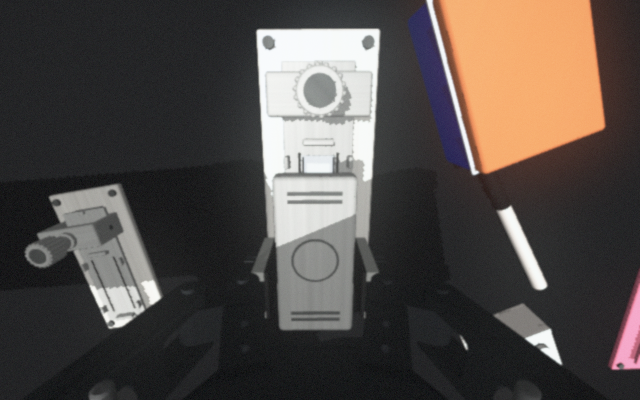

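View pics/t5.png

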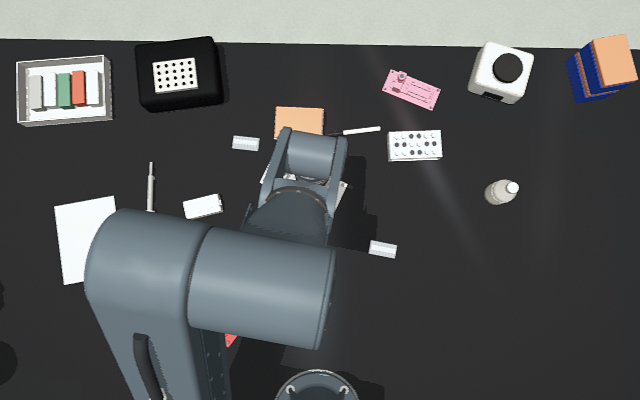

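The cover hangs above the seat. The stand's far holes are at about (267,43) and (368,42), the screw at (320,90), and the cover's circle at (315,261). I'll compute the residual.

```bash
cat > c5.py <<'E'
from h import *
p,d,pos,rot=load('w5'); g=cv2.cvtColor(p,cv2.COLOR_RGB2GRAY)
a=cv2.resize(p[20:180,245:395],None,fx=3.7,fy=3.7,interpolation=cv2.INTER_CUBIC); cv2.imwrite('pics/w5z.png',a[...,::-1])
T=R.from_quat(rot).as_matrix()
def tf(uv,z): return ((ray('wrist',uv,z,pos,rot)-pos)@T).round(4)
hr=[]
for x,y in [(267,43),(368,42)]:
    w=g[y-6:y+7,x-6:x+7].astype(float); m=np.clip(150-w,0,None); yy,xx=np.mgrid[-6:7,-6:7]; hr.append([x+(m*xx).sum()/m.sum(),y+(m*yy).sum()/m.sum()])
print(np.round(hr,1).tolist(), tf(hr,.01))
print('stand corners',tf([[256.5,29.5],[380.5,29]],.01))
print('head ctr',tf([[320,89.5]],.0935))
E
python3 c5.py
```

```text
[[268.4, 43.0], [367.5, 42.4]] [[ 0.1201 -0.0344  0.1174]
 [ 0.1204  0.0394  0.1173]]
stand corners [[ 0.1291 -0.0427  0.1174]
 [ 0.1293  0.0485  0.1173]]
head ctr [[0.0825 0.0029 0.0339]]
```

View pics/w5z.png

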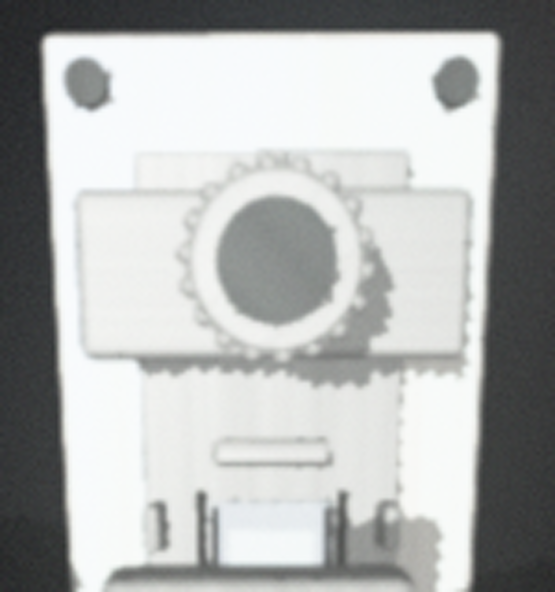

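```bash
python3 -m inch '[0.2,-0.15,-2,0,0,0,-3,0,0,0,-2,0,0,0,0,0,0,0,0,0,0,0,0,0]'
python3 - <<'E'
from h import *
s,p,d=snap('wrist','w6'); pos,rot=s['tcp_pos'],s['tool_rot']; print(s['t'],pos,rot,s['finger_gap'],s['force'],2*np.arctan2(rot[1],rot[0]))
a=cv2.resize(p[0:340,170:470],None,fx=1.75,fy=1.75,interpolation=cv2.INTER_CUBIC); cv2.imwrite('pics/w6z.png',a[...,::-1])
E
```

```text
t: 7.32
tcp_pos: [0.5599, 0.0159, 0.059]
tool_rot: [0.84, 0.543, 0.001, 0.001]
force: [-0.3, 0.9, -2.2]
finger_gap: 0.451
7.325 [0.55993046 0.01587258 0.05904487] [8.39633473e-01 5.43152271e-01 8.23034588e-04 7.51312324e-04] 0.45125970775461893 [-0.25173609  0.9017174  -2.18729383] 1.148374620242826
```

View pics/w6z.png

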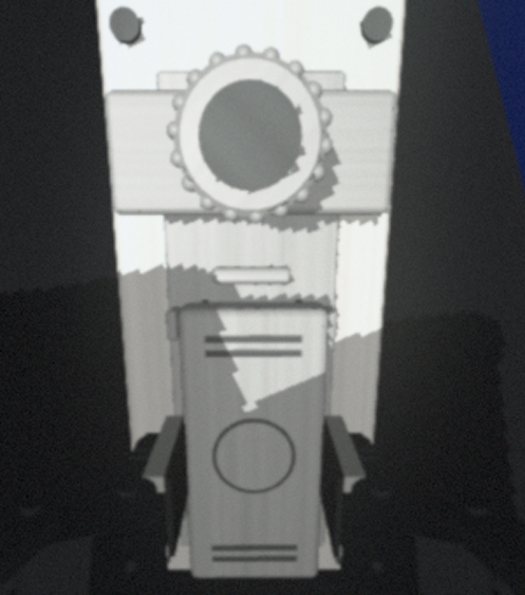

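Run:
```python
from h import *
p,d,pos,rot=load('w6'); g=cv2.cvtColor(p,cv2.COLOR_RGB2GRAY)
T=R.from_quat(rot).as_matrix()
def tf(uv,z): return ((ray('wrist',np.array(uv)/1.75+[170,0]-.3,z,pos,rot)-pos)@T).round(4)
print('holes',tf([[125.5,24.5],[376,23.5]],.01))
print('stand edges at row 430, 250', tf([[130.5,430],[374,430],[119,300],[383,300]],.01))
print('base edge', tf([[165,250],[338,250]],.022))
print('end lug top inner/outer', tf([[253,283],[253,267]],.029))
print('cover end corners',tf([[182,309],[325,309],[253,309],[254,457]],pos[2]-.0068), tf([[191,577],[317,577]],pos[2]-.0068))
print('bridge',tf([[106,92],[397,92],[114,213],[388,213]],.055))
print('head ctr',tf([[249.5,135]],.0935))
```

```text
holes [[ 0.1205 -0.038   0.049 ]
 [ 0.1207  0.0365  0.0492]]
stand edges at row 430, 250 [[-0.0121 -0.0459  0.0489]
 [-0.0122  0.045   0.0491]
 [ 0.0372 -0.0463  0.049 ]
 [ 0.0371  0.0447  0.0492]]
base edge [[ 0.0555 -0.0275  0.037 ]
 [ 0.0555  0.0264  0.0371]]
end lug top inner/outer [[ 0.0464 -0.0001  0.0301]
 [ 0.0512 -0.0001  0.0301]]
cover end corners [[ 0.0435 -0.0186  0.0068]
 [ 0.0435  0.0188  0.0069]
 [ 0.0435 -0.      0.0068]
 [ 0.0002  0.0002  0.0068]] [[-0.0415 -0.0194  0.0067]
 [-0.0416  0.0198  0.0068]]
bridge [[ 0.0946 -0.0334  0.004 ]
 [ 0.0946  0.0328  0.0042]
 [ 0.068  -0.0337  0.004 ]
 [ 0.068   0.0328  0.0042]]
head ctr [[ 0.0817 -0.0005 -0.0344]]
```

```bash
python3 -m inch '[-0.1,0,-0.4,0,0,0,-0.4,0,0,0,-0.4,0,0,0,-0.2,0,0,0,0,0,0,0,0,0]'
```

```text
t: 8.12
tcp_pos: [0.5582, 0.0162, 0.044]
tool_rot: [0.84, 0.543, 0.0, 0.0]
force: [0.4, -0.2, -2.3]
finger_gap: 0.454
```

```bash
python3 -m inch '[0,0,-0.1,0,0,0,-0.05,0,0,0,0,0,0,0,0,0]'; python3 -c "
from h import *
s,p,d=snap('wrist','w7'); pos=s['tcp_pos'];print(pos,s['force'],s['ft_torque'])
a=cv2.resize(p[0:340,170:470],None,fx=1.75,fy=1.75,interpolation=cv2.INTER_CUBIC); cv2.imwrite('pics/w7z.png',np.clip(a[...,::-1]*1.4,0,255).astype(np.uint8))"
```

```text
t: 8.62
tcp_pos: [0.5583, 0.0162, 0.0429]
tool_rot: [0.84, 0.543, 0.0, 0.0]
force: [-1.4, -0.4, 2.5]
finger_gap: 0.455
[0.55826001 0.01623305 0.04286008] [-1.39297849 -0.44616678  2.46371781] [-0.02700515  0.1202727  -0.00028854]
```

View pics/w7z.png

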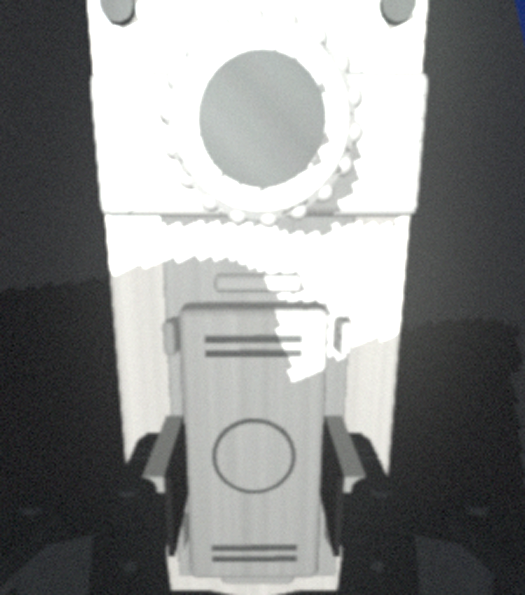

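Contact came at the expected height (TCP z 0.0429, force change about 5 N), and the cover is between the lugs. I'll release it.

```bash
python3 -m inch '[0,0,0,0,0,0,0,0,0,0,0,0,0,0,0,0]' 62; python3 -m inch '[0,0,3,0,0,0,4,0,0,0,2,0,0,0,0,0,0,0,0,0]'; python3 -c "
from h import *
s,p,d=snap('wrist','w8'); pos=s['tcp_pos'];print(pos,s['force'],s['ft_torque'])
a=cv2.resize(p[0:340,170:470],None,fx=1.75,fy=1.75,interpolation=cv2.INTER_CUBIC); cv2.imwrite('pics/w8z.png',np.clip(a[...,::-1]*1.,0,255).astype(np.uint8))"
```

```text
t: 9.18
tcp_pos: [0.5582, 0.0163, 0.0424]
tool_rot: [0.84, 0.543, 0.0, 0.0]
force: [0.1, 0.0, 0.7]
finger_gap: 0.619
t: 9.8
tcp_pos: [0.5575, 0.0163, 0.1317]
tool_rot: [0.84, 0.543, -0.001, -0.001]
force: [-0.4, -0.6, -1.6]
finger_gap: 0.618
[0.55747916 0.01633621 0.13169266] [-0.35210662 -0.56564162 -1.55870635] [0.0181024  0.00539153 0.05130201]
```

View pics/w8z.png

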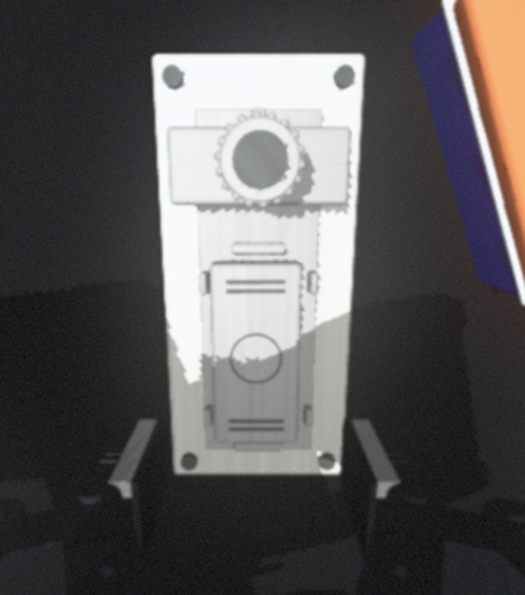

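The cover sits within all the lugs, and all four stand holes are visible. I'll verify the numbers and locate the screw.

Run:
```python
from h import *
p,d,pos,rot=load('w8')
px=lambda uv:np.array(uv)/1.75+[170,0]-.3
def w(uv,z): return ray('wrist',px(uv),z,pos,rot)
H=w([[173,77],[344,77],[327,461],[189,461]],.01)[:,:2]; c=H.mean(0); e=H[0]+H[1]-H[2]-H[3]; th=np.arctan2(e[1],e[0]); u=np.array([np.cos(th),np.sin(th)]);v=np.array([-u[1],u[0]]); o=c-.027*u
print('dims',np.linalg.norm(H[0]-H[1]),np.linalg.norm(H[1]-H[2]),'origin',o,'th',th)
B=lambda uv,z:((w(uv,z)[:,:2]-o)@np.c_[u,v]).round(4)
print('cover circle',B([[256,358.5]],.036),'corners',B([[211,264],[301,264],[297,440],[214,440]],.036))
print('bridge',B([[169,129],[350,129],[347,204],[172,204]],.055),'head',B([[260,158]],.0935), w([[260,158]],.0935))
K=np.array(optics.camera_model('wrist')['mtx'])
T=wfc('wrist',pos,rot)[1]
for uv in [(256,385),(256,310),(262,158)]:
    a=px(uv).round().astype(int); dd=np.median(d[a[1]-2:a[1]+3,a[0]-2:a[0]+3]); P=ray('wrist',[a],0.,pos,rot)[0]; ax=-T[:3,2]; print(uv,(T[:3,3]+(P-T[:3,3])*dd/((P-T[:3,3])@ax)).round(4))
print(manip.sense()['q'].round(3))
```

```text
dims 0.07414656351301371 0.18684109543924549 origin [0.55933633 0.01544146] th 1.1495029678407722
cover circle [[0.0005 0.0011]] corners [[ 0.0432  0.0204]
 [ 0.0432 -0.0182]
 [-0.0404 -0.0184]
 [-0.0404  0.0212]]
bridge [[ 0.0948  0.0328]
 [ 0.0947 -0.033 ]
 [ 0.0684 -0.0333]
 [ 0.0685  0.033 ]] head [[0.0826 0.    ]] [[0.59306758 0.09079522 0.0935    ]]
(256, 385) [0.5532 0.0044 0.0361]
(256, 310) [0.5677 0.0368 0.0361]
(262, 158) [0.5934 0.0907 0.093 ]
[-0.171  0.606  1.705  0.     0.833  0.251]
```

The cover is at (+0.5, +1.1) mm in the base frame and flat, with its top at 36.1 mm. The screw axis is at (0.593, 0.091). I'll move over the screw and wind the wrist counter-clockwise, which leaves about 5.5 rad of clockwise travel.

```bash
python3 -m inch '[0.9,1.86,0.2,0.184,0.9,1.86,0,0.184,0.9,1.86,0,0.184,0.9,1.86,0,0.184,0,0,0,0.184,0,0,0,0.184,0,0,0,0.184,0,0,0,0.184,0,0,0,0.184,0,0,0,0.184,0,0,0,0.184,0,0,0,0.184,0,0,0,0.184,0,0,0,0.184,0,0,0,0.184,0,0,0,0.184,0,0,0,0]' 62 
python3 -c "
from h import *
s,p,d=snap('wrist','w9'); print(s['q'].round(3),s['tcp_pos'],s['ft_torque'],s['force'])"
```

```text
t: 11.98
tcp_pos: [0.5934, 0.0906, 0.133]
tool_rot: [-0.457, 0.89, 0.001, -0.001]
force: [-0.8, -0.1, 0.5]
finger_gap: 0.621
[-0.034  0.647  1.594 -0.     0.904 -2.554] [0.59336236 0.09064308 0.13301455] [ 0.02368578  0.01183914 -0.00120288] [-0.82574667 -0.13212754  0.46544616]
```

View pics/w9.png

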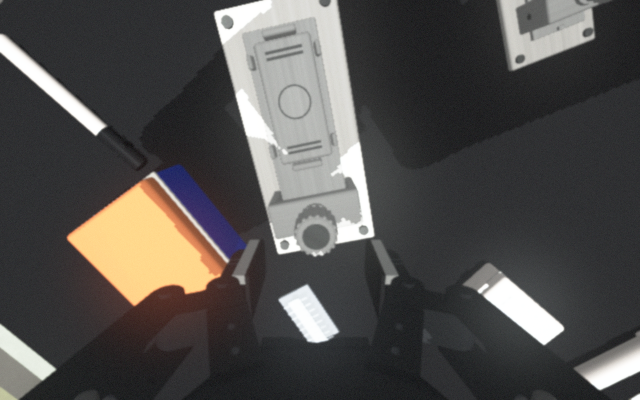

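```bash
python3 -c "
from h import *
p,d,pos,rot=load('w9')
T=R.from_quat(rot).as_matrix()
c=ray('wrist',[[316,236]],.0935,pos,rot)[0]; print(c,(c-pos)@T)
g=cv2.cvtColor(p,cv2.COLOR_RGB2GRAY); cr=cv2.medianBlur(g[195:265,280:355],3)
print(cv2.HoughCircles(cv2.resize(cr,None,fx=4,fy=4),cv2.HOUGH_GRADIENT,1,80,param1=80,param2=25,minRadius=40,maxRadius=110))
cv2.imwrite('pics/w9z.png',cv2.resize(p[195:265,280:355],None,fx=6,fy=6)[...,::-1])"
```

```text
[0.59229614 0.08987376 0.0935    ] [0.00118709 0.00032999 0.03951721]
[[[144.5 166.5  52.4]]]
```

View pics/w9z.png

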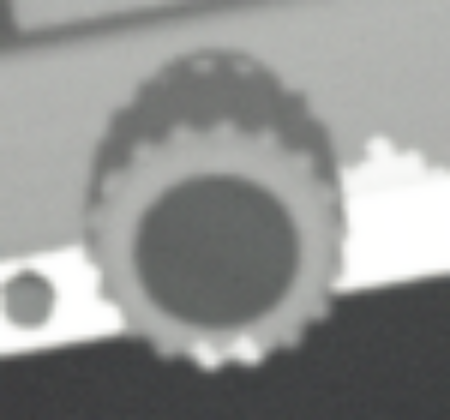

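```bash
python3 -m inch '[-0.05,-0.03,-2,0,0,0,-2,0,0,0,-1.1,0,0,0,0,0,0,0,0,0]' 62; python3 -m inch '[0,0,0,0,0,0,0,0,0,0,0,0,0,0,0,0]' 20 40;python3 -c "
from h import *
s=manip.sense(); print(s['ft_torque'],s['q'][5])"
```

```text
t: 12.65
tcp_pos: [0.5941, 0.0904, 0.0839]
tool_rot: [-0.458, 0.889, -0.0, 0.0]
force: [-0.4, 0.1, -0.1]
finger_gap: 0.617
t: 13.15
tcp_pos: [0.5929, 0.0908, 0.0843]
tool_rot: [-0.458, 0.889, 0.001, -0.0]
force: [-3.7, 1.6, 5.9]
finger_gap: 0.306
[ 0.3480831   0.59415283 -0.0201636 ] -2.556720475764533
```

```bash
python3 -m inch '[-0.2,-0.45,0,0,-0.41,-0.91,0,0,-0.41,-0.91,0,0,-0.41,-0.91,0,0,-0.41,-0.91,0,0,-0.41,-0.91,0,0,-0.41,-0.91,0,0,-0.41,-0.91,0,0,0,0,0,0,0,0,0,0]'
```

```text
t: 14.4
tcp_pos: [0.562, 0.0218, 0.0843]
tool_rot: [-0.458, 0.889, 0.0, -0.001]
force: [-2.9, 0.1, 7.7]
finger_gap: 0.302
```

```bash
python3 -m inch '[-0.08,-0.18,0,0,-0.08,-0.18,0,0,-0.08,-0.18,0,0,0,0,0,0]'; python3 -m inch '[-0.04,-0.09,0,0,-0.04,-0.09,0,0,0,0,0,0]'; python3 -m inch '[-0.04,-0.09,0,0,0,0,0,0]'
```

```text
t: 14.9
tcp_pos: [0.56, 0.0173, 0.0843]
tool_rot: [-0.458, 0.889, 0.0, -0.0]
force: [-2.4, 3.2, 5.8]
finger_gap: 0.309
t: 15.28
tcp_pos: [0.5596, 0.0164, 0.0843]
tool_rot: [-0.457, 0.889, 0.001, 0.001]
force: [-1.0, 6.5, 5.0]
finger_gap: 0.308
t: 15.52
tcp_pos: [0.5596, 0.0163, 0.0843]
tool_rot: [-0.457, 0.889, 0.001, 0.001]
force: [-0.9, 9.3, 5.7]
finger_gap: 0.307
```

The yoke is at its stop: motion ceased at base x of about 0.9 mm and the force rose to 9 N. I'll relax the push and start turning.

```bash
cat > st.py <<'E'
from h import *
s=manip.sense(); r=s['tool_rot']; print('t %.2f q6 %.3f yaw %.4f Tz %.3f'%(s['t'],s['q'][5],(2*np.arctan2(r[1],r[0])),s['ft_torque'][2]),s['ft_torque'].round(3),s['force'].round(1),s['tcp_pos'].round(4),round(s['finger_gap'],3), 'tau6',s['tau'][5].round(3))
E
python3 -m inch '[0.05,0.12,0,0,0,0,0,0]' >/dev/null; python3 st.py; python3 -m inch '[0,0,-0.01,-0.15,0,0,-0.01,-0.175,0,0,-0.01,-0.175,0,0,0,0]'>/dev/null; python3 st.py
```

```text
t 15.78 q6 -2.694 yaw 4.0924 Tz 0.003 [0.784 0.309 0.003] [-1.3  4.9  6.1] [0.5596 0.0165 0.0843] 0.307 tau6 -0.009
t 16.27 q6 -2.193 yaw 3.5911 Tz 0.005 [0.867 0.387 0.005] [-2.3  5.5  5.8] [0.5594 0.0166 0.084 ] 0.306 tau6 0.197
```

```bash
python3 -m inch '[0,0,-0.01,-0.175,0,0,-0.01,-0.175,0,0,-0.01,-0.175,0,0,-0.01,-0.175,0,0,-0.01,-0.175,0,0,-0.01,-0.175,0,0,0,0]'>/dev/null; python3 st.py; python3 -m inch '[0,0,-0.01,-0.175,0,0,-0.01,-0.175,0,0,-0.01,-0.175,0,0,-0.01,-0.175,0,0,-0.01,-0.175,0,0,0,0]'>/dev/null; python3 st.py; python3 -c "
from h import *
s,p,d=snap('wrist','w10')"
```

```text
t 17.15 q6 -1.143 yaw 2.5408 Tz 0.017 [1.108 0.234 0.017] [-1.8  6.2  7.1] [0.5595 0.0171 0.0836] 0.307 tau6 0.198
t 17.90 q6 -0.268 yaw 1.6658 Tz -0.051 [ 1.224  0.216 -0.051] [-2.3  7.6  8.8] [0.5599 0.0172 0.0833] 0.309 tau6 0.2
```

View pics/w10.png

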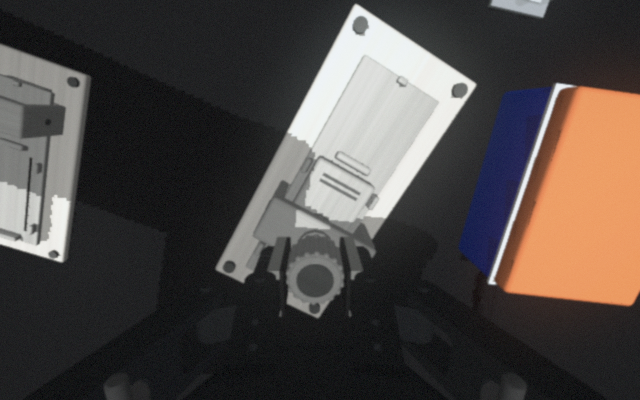

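```bash
python3 -m inch '[-0.03,0.12,0,0,0,0,0,0]'>/dev/null; python3 st.py; python3 -m inch '[0,0,-0.01,-0.1,0,0,-0.01,-0.1,0,0,0,0,0,0,0,0]'>/dev/null; python3 st.py;  python3 -m inch '[0,0,-0.01,-0.1,0,0,-0.01,-0.1,0,0,0,0,0,0,0,0]'>/dev/null; python3 st.py
```

```text
t 18.20 q6 -0.267 yaw 1.6676 Tz -0.003 [ 0.642  0.296 -0.003] [-1.2  4.6  7.9] [0.5599 0.0174 0.0834] 0.308 tau6 -0.006
t 18.70 q6 -0.067 yaw 1.4674 Tz 0.043 [0.68  0.264 0.043] [-2.3  3.8  8.7] [0.5599 0.0173 0.0833] 0.306 tau6 0.018
t 19.20 q6 0.133 yaw 1.2675 Tz 0.034 [0.623 0.271 0.034] [-1.6  4.1  9.6] [0.56   0.0173 0.0833] 0.309 tau6 0.028
```

```bash
python3 -m inch '[0,0,-0.01,-0.08,0,0,0,-0.08,0,0,0,0]'>/dev/null; python3 st.py
```

```text
t 19.57 q6 0.293 yaw 1.1071 Tz 0.081 [0.634 0.305 0.081] [-2.9  5.  11. ] [0.5601 0.0173 0.0833] 0.307 tau6 0.127
```

```bash
python3 -m inch '[0,0,-0.01,-0.08,0,0,0,-0.08,0,0,0,0]'>/dev/null; python3 st.py
```

```text
t 19.95 q6 0.453 yaw 0.9472 Tz 0.079 [0.604 0.342 0.079] [-1.   5.  10.6] [0.5602 0.0173 0.0833] 0.306 tau6 0.131
```

```bash
python3 -m inch '[0,0,-0.01,-0.06,0,0,0,-0.06,0,0,0,0]'>/dev/null; python3 st.py
```

```text
t 20.32 q6 0.573 yaw 0.8282 Tz 0.211 [0.651 0.279 0.211] [-2.1  4.3 11.9] [0.5602 0.0172 0.0833] 0.305 tau6 0.282
```

```bash
python3 -m inch '[0,0,0,-0.02,0,0,0,0,0,0,0,0]'>/dev/null; python3 st.py
```

```text
t 20.70 q6 0.592 yaw 0.8088 Tz 0.292 [0.678 0.298 0.292] [-1.7  4.9 10.9] [0.5602 0.0172 0.0833] 0.307 tau6 0.246
```

```bash
for i in 1 2 3; do python3 -m inch '[0,0,0,0]'>/dev/null; python3 st.py; done
```

```text
t 20.82 q6 0.592 yaw 0.8089 Tz 0.248 [0.639 0.318 0.248] [-2.5  4.1 10.8] [0.5602 0.0172 0.0832] 0.308 tau6 0.246
t 20.95 q6 0.592 yaw 0.8088 Tz 0.228 [0.565 0.355 0.228] [-2.7  4.  11.3] [0.5602 0.0172 0.0832] 0.306 tau6 0.246
t 21.07 q6 0.592 yaw 0.8087 Tz 0.231 [0.638 0.331 0.231] [-2.4  4.2 11.8] [0.5602 0.0172 0.0833] 0.306 tau6 0.246
```

```bash
python3 -m inch '[0,0,0,-0.03,0,0,0,0]'>/dev/null; python3 st.py;for i in 1 2; do python3 -m inch '[0,0,0,0]'>/dev/null; python3 st.py; done
```

```text
t 21.32 q6 0.622 yaw 0.7790 Tz 0.276 [0.656 0.316 0.276] [-2.   5.1 11.1] [0.5602 0.0172 0.0832] 0.305 tau6 0.333
t 21.45 q6 0.622 yaw 0.7792 Tz 0.304 [0.627 0.288 0.304] [-2.3  4.1 10.6] [0.5602 0.0172 0.0833] 0.302 tau6 0.298
t 21.57 q6 0.622 yaw 0.7791 Tz 0.248 [0.621 0.288 0.248] [-1.6  4.6 11.3] [0.5603 0.0172 0.0833] 0.303 tau6 0.298
```

```bash
python3 -m inch '[0,0,0,-0.02,0,0,0,0,0,0,0,0]'>/dev/null; python3 st.py;for i in 1 2; do python3 -m inch '[0,0,0,0]'>/dev/null; python3 st.py; done
```

```text
t 21.95 q6 0.642 yaw 0.7593 Tz 0.363 [0.605 0.32  0.363] [-0.9  3.8 11. ] [0.5602 0.0172 0.0832] 0.307 tau6 0.332
t 22.07 q6 0.642 yaw 0.7593 Tz 0.361 [0.634 0.36  0.361] [-3.1  3.9 11.8] [0.5602 0.0172 0.0833] 0.306 tau6 0.332
t 22.20 q6 0.642 yaw 0.7593 Tz 0.342 [0.585 0.353 0.342] [-2.   4.  10.7] [0.5603 0.0172 0.0833] 0.306 tau6 0.332
```

Torque is about 0.34 N m and climbs at about 1.7 N m/rad, which fits a seated screw. I'll release, lift and check.

```bash
python3 -m inch '[0,0,0,0,0,0,0,0,0,0,0,0]' 62; python3 -m inch '[0,0,2,0,0,0,4,0,0,0,3,0,0,0,0,0,0,0,0,0]'; python3 -c "
from h import *
s,p,d=snap('wrist','w11'); print(s['tcp_pos'],s['force'],s['ft_torque'])"; python3 -m inch '[-2.5,-5,1,0,-2.5,-5,1,0,0,0,0,0,0,0,0,0]';python3 -c "
from h import *
snap('wrist','w12')
s,p,d=snap('scene','s12'); cv2.imwrite('pics/s12z.png',cv2.resize(p[180:260,280:420],None,fx=5,fy=5,interpolation=cv2.INTER_CUBIC)[...,::-1])"
```

```text
t: 22.58
tcp_pos: [0.5597, 0.0163, 0.0812]
tool_rot: [0.929, 0.37, 0.0, 0.0]
force: [-0.3, -0.6, 0.7]
finger_gap: 0.62
t: 23.2
tcp_pos: [0.5589, 0.0164, 0.1706]
tool_rot: [0.929, 0.37, -0.001, -0.0]
force: [-0.5, 0.2, -0.5]
finger_gap: 0.619
[0.55887618 0.01644607 0.17056766] [-0.51441417  0.21830335 -0.4652121 ] [ 0.01863777 -0.05273557  0.03871954]
t: 23.75
tcp_pos: [0.5091, -0.0833, 0.1904]
tool_rot: [0.929, 0.369, -0.001, -0.001]
force: [-0.2, 0.9, -0.6]
finger_gap: 0.62
```

View pics/w11.png

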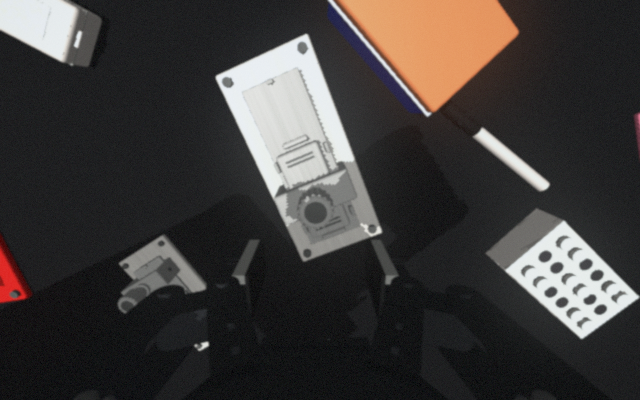

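View pics/s12z.png

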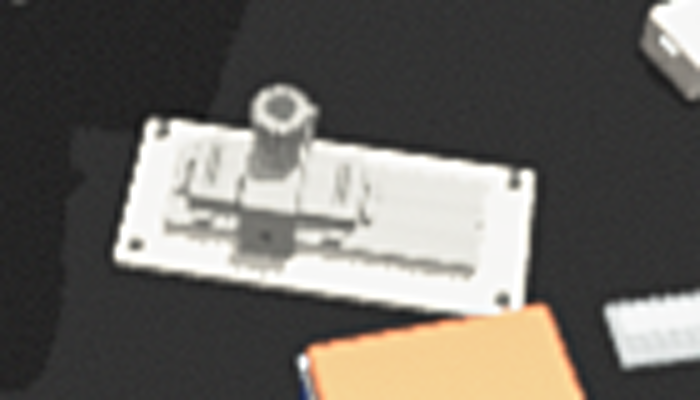

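View pics/w12.png

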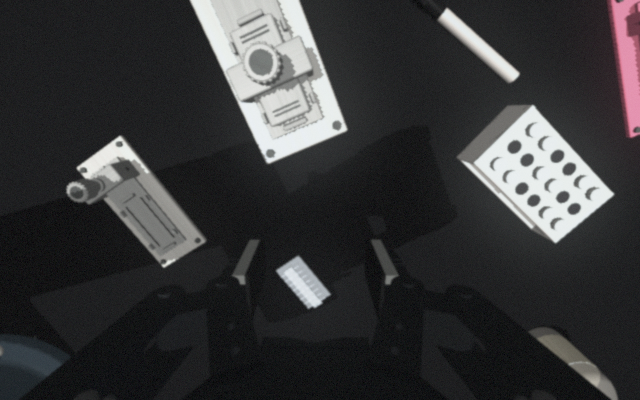

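The bridge now sits across the middle of the cover, and nothing else looks disturbed. I'll check the heights and positions.

Run:
```python
from h import *
o=np.array([.5593,.0155]);th=1.1495;u=np.array([np.cos(th),np.sin(th)]);v=np.array([-u[1],u[0]])
for tag,pts in [('w8',[(319,91)]),('w11',[(317,211),(301,158),(306,233)]),('w12',[(263,61),(287,108),(251,32),(298,52)])]:
    p,d,pos,rot=load(tag); T=wfc('wrist',pos,rot)[1]
    for a in pts:
        dd=np.median(d[a[1]-2:a[1]+3,a[0]-2:a[0]+3]); P=ray('wrist',[a],0.,pos,rot)[0]; ax=-T[:3,2]; Q=T[:3,3]+(P-T[:3,3])*dd/((P-T[:3,3])@ax); print(tag,a,'z',Q[2].round(4),'base',((Q[:2]-o)@np.c_[u,v]).round(4))
p,d,pos,rot=load('w12'); cv2.imwrite('pics/w12z.png',cv2.resize(p[0:170,180:360],None,fx=3.5,fy=3.5,interpolation=cv2.INTER_CUBIC)[...,::-1])
```

```text
w8 (319, 91) z 0.0928 base [ 0.0822 -0.0008]
w11 (317, 211) z 0.0918 base [ 0.0009 -0.0016]
w11 (301, 158) z 0.036 base [ 0.0342 -0.0002]
w11 (306, 233) z 0.0223 base [-0.0398  0.0267]
w12 (263, 61) z 0.0918 base [ 0.0002 -0.0019]
w12 (287, 108) z 0.0356 base [-0.0327  0.0002]
w12 (251, 32) z 0.0359 base [0.0355 0.0032]
w12 (298, 52) z 0.0548 base [ 0.0027 -0.0273]
```

View pics/w12z.png

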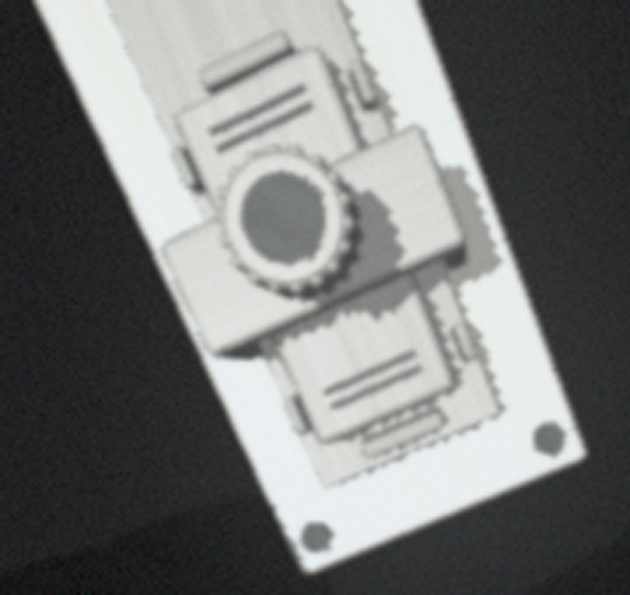

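The head's drop looks a bit small for the turn I made, so I'll measure head height against the bridge more carefully, before and after.

```bash
cat > hd.py <<'E'
from h import *
import sys
o=np.array([.5593,.0155]);th=1.1495;u=np.array([np.cos(th),np.sin(th)]);v=np.array([-u[1],u[0]])
for tag,hx in [('w1',.082),('w5',.082),('w6',.082),('w8',.082),('w9',.082),('w11',.0005),('w12',.0005)]+[(t,.0005) for t in sys.argv[1:]]:
    p,d,pos,rot=load(tag); K,T=wfc('wrist',pos,rot)
    vv,uu=np.mgrid[0:400,0:640]; D=d.astype(float)
    c=np.stack([(uu-K[0,2])/K[0,0]*D,-(vv-K[1,2])/K[1,1]*D,-D],-1)@T[:3,:3].T+T[:3,3]
    b=(c[...,:2]-o)@np.c_[u,v]; z=c[...,2]; ok=D>0
    h=ok&(np.hypot(b[...,0]-hx,b[...,1])<.009)&(z>.085)&(z<.1)
    br=ok&(abs(b[...,0]-hx)<.010)&(abs(b[...,1])>.021)&(abs(b[...,1])<.031)&(z>.05)&(z<.06)
    cv=ok&(abs(b[...,0])<.038)&(abs(b[...,0])>.02)&(abs(b[...,1])<.015)&(z>.03)&(z<.042)
    st=ok&(abs(b[...,1])<.044)&(abs(b[...,1])>.036)&(b[...,0]>-.07)&(b[...,0]<.12)&(z>.005)&(z<.016)
    f=lambda m:(round(float(np.median(z[m]))*1000,2) if m.sum()>5 else None,int(m.sum()))
    print(tag,'head',f(h),'bridge',f(br),'cover',f(cv),'stand',f(st),'head-bridge',round(f(h)[0]-(f(br)[0] or 0),2))
E
python3 hd.py
```

```text
w1 head (93.19, 473) bridge (54.94, 431) cover (None, 0) stand (10.01, 2455) head-bridge 38.25
w5 head (93.12, 1031) bridge (54.89, 1033) cover (None, 0) stand (9.94, 2954) head-bridge 38.23
w6 head (93.17, 3313) bridge (54.91, 2508) cover (None, 0) stand (9.98, 4285) head-bridge 38.26
w8 head (93.15, 983) bridge (54.89, 979) cover (36.1, 1624) stand (9.99, 3628) head-bridge 38.26
w9 head (93.22, 631) bridge (55.01, 692) cover (36.03, 2224) stand (9.94, 4076) head-bridge 38.21
w11 head (91.96, 438) bridge (54.91, 523) cover (36.04, 926) stand (9.98, 2901) head-bridge 37.05
w12 head (91.92, 569) bridge (54.83, 646) cover (35.9, 1291) stand (9.89, 2275) head-bridge 37.09
```

Relative to the bridge, the head dropped 1.17 mm, or about 2.35 rad. I commanded about 3.2 rad, so the screw may not be truly seated. I'll locate the head's centre, re-grip and test.

Run:
```python
from h import *
for tag in ['w9','w11','w12']:
    p,d,pos,rot=load(tag); K,T=wfc('wrist',pos,rot)
    vv,uu=np.mgrid[0:400,0:640]; D=d.astype(float)
    c=np.stack([(uu-K[0,2])/K[0,0]*D,-(vv-K[1,2])/K[1,1]*D,-D],-1)@T[:3,:3].T+T[:3,3]
    m=(c[...,2]>.088)&(c[...,2]<.096)&(D>0); q=c[m]; q=q[np.hypot(*(q[:,:2]-np.median(q[:,:2],0)).T)<.03]
    (cc,r)=cv2.minEnclosingCircle((q[:,:2]*1000).astype(np.float32)); print(tag,len(q),q[:,:2].mean(0),cc,r)
```

```text
w9 1434 [0.5925146  0.09132438] (593.3033447265625, 92.14073944091797) 14.212369918823242
w11 977 [0.56006929 0.01680793] (559.51171875, 16.13515853881836) 13.969704627990723
w12 1248 [0.5595275 0.0156848] (559.3422241210938, 16.003084182739258) 13.999194145202637
```

```bash
python3 -m inch '[1.26,2.48,0,0.182,1.26,2.48,0,0.182,1.26,2.48,0,0.182,1.26,2.48,0,0.182,0,0,0,0.182,0,0,0,0.182,0,0,0,0.182,0,0,0,0.182,0,0,0,0.182,0,0,0,0.182,0,0,0,0.182,0,0,-3,0,0,0,-3,0,0,0,0,0,0,0,0,0]' 62; python3 st.py; python3 -c "
from h import *
s,p,d=snap('wrist','w13')"; python3 hd.py w13 | tail -1
```

```text
t: 25.72
tcp_pos: [0.5605, 0.0165, 0.1317]
tool_rot: [0.189, 0.982, 0.0, 0.0]
force: [-0.2, 0.1, 0.0]
finger_gap: 0.622
t 25.73 q6 -1.360 yaw 2.7612 Tz -0.001 [-0.068  0.012 -0.001] [-0.2  0.1  0. ] [0.5605 0.0165 0.1317] 0.622 tau6 0.001
w13 head (91.92, 620) bridge (54.88, 415) cover (35.91, 1629) stand (9.82, 3370) head-bridge 37.04
```

View pics/w13.png

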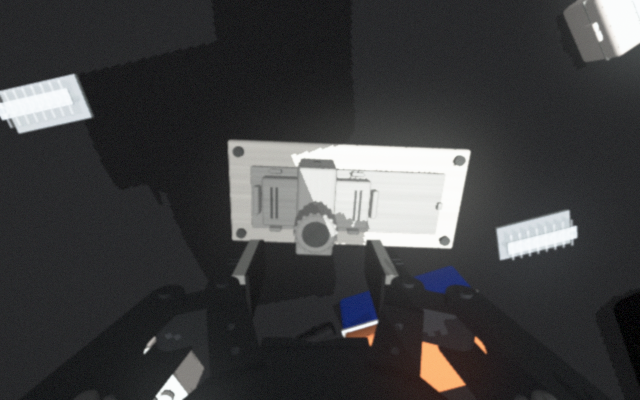

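```bash
python3 -m inch '[-0.1,-0.05,-2,0,0,0,-2,0,0,0,-0.9,0,0,0,0,0,0,0,0,0]' 62 >/dev/null; python3 st.py; python3 -m inch '[0,0,0,0,0,0,0,0,0,0,0,0,0,0,0,0]' 20 45 >/dev/null;python3 st.py;python3 -m inch '[0,0,0.15,0,0,0,0,0]'>/dev/null;python3 st.py
```

```text
t 26.40 q6 -1.362 yaw 2.7599 Tz 0.028 [ 0.034 -0.012  0.028] [ 0.1 -0.  -0. ] [0.5596 0.0151 0.0832] 0.621 tau6 0.0
t 26.90 q6 -1.362 yaw 2.7586 Tz -0.029 [ 0.993 -0.219 -0.029] [1.9 6.6 3.4] [0.5602 0.0166 0.0835] 0.304 tau6 0.011
t 27.15 q6 -1.362 yaw 2.7585 Tz 0.015 [ 0.951 -0.536  0.015] [ 3.3  6.3 -4.8] [0.5601 0.0167 0.0837] 0.304 tau6 0.012
```

```bash
python3 -m inch '[0.05,0.12,-0.08,0,0,0,0,0]'>/dev/null;python3 st.py;python3 -m inch '[0,0,0,-0.05,0,0,0,0]'>/dev/null;python3 st.py; python3 -m inch '[0,0,0,-0.05,0,0,0,0]'>/dev/null;python3 st.py
```

```text
t 27.40 q6 -1.359 yaw 2.7595 Tz 0.015 [ 0.655 -0.298  0.015] [1.5 3.5 1.3] [0.5602 0.0168 0.0836] 0.304 tau6 0.015
t 27.65 q6 -1.310 yaw 2.7102 Tz 0.086 [ 0.728 -0.369  0.086] [2.  5.6 2. ] [0.5602 0.0167 0.0836] 0.304 tau6 0.178
t 27.90 q6 -1.261 yaw 2.6607 Tz 0.206 [ 0.777 -0.344  0.206] [1.5 4.5 3.6] [0.5602 0.0167 0.0836] 0.305 tau6 0.243
```

```bash
python3 -c "
from h import *
s,p,d=snap('wrist','g1')
cv2.imwrite('pics/g1z.png',cv2.resize(p[220:320,260:370],None,fx=6,fy=6,interpolation=cv2.INTER_CUBIC)[...,::-1])"; python3 st.py; python3 hd.py g1|tail -1; python3 -m inch '[0,0,0,-0.04,0,0,0,0]'>/dev/null;python3 st.py
```

```text
t 27.95 q6 -1.261 yaw 2.6609 Tz 0.179 [ 0.753 -0.346  0.179] [1.9 4.7 2.9] [0.5602 0.0167 0.0836] 0.302 tau6 0.195
g1 head (91.9, 1074) bridge (54.86, 637) cover (35.91, 2069) stand (9.83, 4530) head-bridge 37.04
t 28.20 q6 -1.221 yaw 2.6211 Tz 0.210 [ 0.788 -0.404  0.21 ] [2.4 4.1 2.9] [0.5602 0.0167 0.0836] 0.298 tau6 0.3
```

View pics/g1z.png

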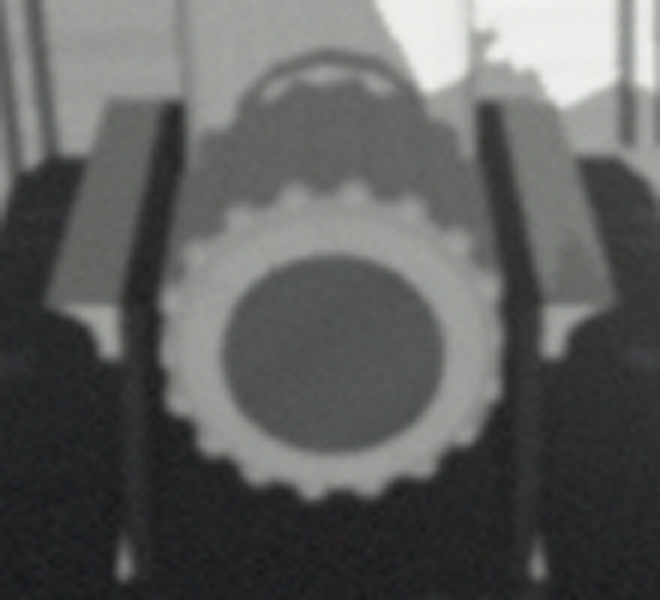

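```bash
python3 hd.py w10|tail -1; python3 st.py; python3 -c "
from h import *
p,d,pos,rot=load('w10')
cv2.imwrite('pics/w10z.png',cv2.resize(p[220:320,260:370],None,fx=6,fy=6,interpolation=cv2.INTER_CUBIC)[...,::-1])"
```

```text
w10 head (91.99, 1052) bridge (54.92, 580) cover (35.93, 1381) stand (9.86, 5274) head-bridge 37.07
t 28.20 q6 -1.221 yaw 2.6211 Tz 0.210 [ 0.788 -0.404  0.21 ] [2.4 4.1 2.9] [0.5602 0.0167 0.0836] 0.298 tau6 0.3
```

View pics/w10z.png

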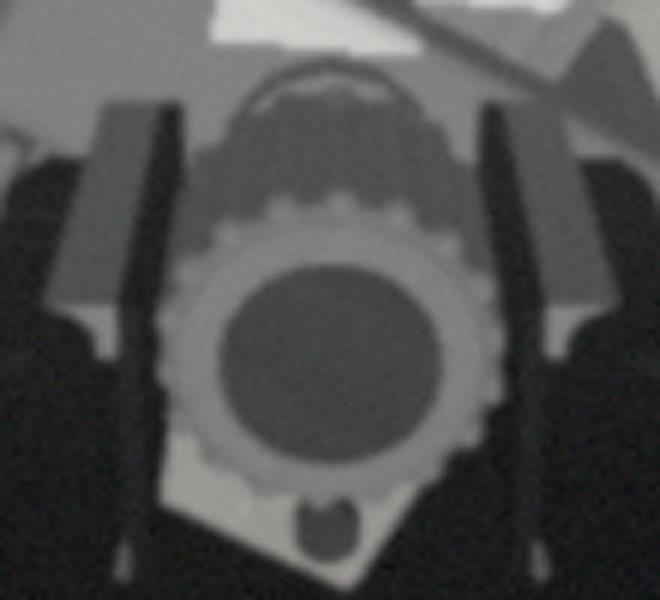

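```bash
cat > ph.py <<'E'
from h import *
import sys
def phase(tag,zt):
    p,d,pos,rot=load(tag); g=cv2.cvtColor(p,cv2.COLOR_RGB2GRAY).astype(np.float32)
    K,T=wfc('wrist',pos,rot); vv,uu=np.mgrid[0:400,0:640]; D=d.astype(float)
    c=np.stack([(uu-K[0,2])/K[0,0]*D,-(vv-K[1,2])/K[1,1]*D,-D],-1)@T[:3,:3].T+T[:3,3]
    m=(abs(c[...,2]-zt)<.0015)&(D>0)
    yy,xx=np.where(m); mx,my=np.median(xx),np.median(yy); m[np.hypot(uu-mx,vv-my)>60]=0
    (cc,r)=cv2.minEnclosingCircle((c[m][:,:2]*1000).astype(np.float32)); cc=np.array(cc)/1000
    # far side of the head, seen from camera: use all angles w/ top-surface depth mask
    a=np.linspace(-np.pi,np.pi,1440,endpoint=False); prof=np.zeros(1440)
    for rr in np.arange(.0125,.0146,.0003):
        P=np.c_[cc[0]+rr*np.cos(a),cc[1]+rr*np.sin(a),np.full(1440,zt)]
        q=proj('wrist',P,pos,rot).astype(np.float32)
        prof+=cv2.remap(g,q[:,:1],q[:,1:],cv2.INTER_LINEAR)[:,0]
    prof-=np.convolve(np.r_[prof[-90:],prof,prof[:90]],np.ones(181)/181,'valid')
    cam=np.arctan2(*(T[:2,3]-cc)[::-1])
    w=(np.cos(a-cam)>.2)  # near-camera half
    w=(np.cos(a-cam)<-.3) if '--far' in sys.argv else w
    F={n:abs((prof*w*np.exp(-1j*n*a)).sum()) for n in range(12,31)}
    n=max(F,key=F.get); return cc.round(4),n,round(F[n]),{k:round(np.angle((prof*w*np.exp(-1j*k*a)).sum())/k,4) for k in (18,20,22)}, {k:round(v) for k,v in F.items() if v>.5*F[n]}
for t,z in [('w8',.0931),('w9',.0931),('w10',.092),('w11',.092),('w12',.0919),('w13',.0919),('g1',.0919)]: print(t,phase(t,z))
E
python3 ph.py; python3 ph.py --far
```

```text
w8 (array([0.592 , 0.0918]), 17, 20239, {18: np.float64(-0.161), 20: np.float64(-0.0223), 22: np.float64(-0.0608)}, {16: 16371, 17: 20239, 18: 13154, 20: 11642})
w9 (array([0.594 , 0.0906]), 18, 20399, {18: np.float64(0.165), 20: np.float64(0.0519), 22: np.float64(0.1012)}, {17: 13120, 18: 20399, 19: 19277, 20: 11229})
w10 (array([0.5578, 0.0237]), 12, 6982, {18: np.float64(0.1195), 20: np.float64(0.0415), 22: np.float64(0.0754)}, {12: 6982, 13: 5763, 17: 3892})
w11 (array([0.5591, 0.018 ]), 18, 21942, {18: np.float64(0.1525), 20: np.float64(0.0422), 22: np.float64(-0.068)}, {17: 16602, 18: 21942, 19: 19294, 20: 11589})
w12 (array([0.5588, 0.0177]), 18, 40748, {18: np.float64(0.1657), 20: np.float64(-0.0232), 22: np.float64(-0.0265)}, {17: 24899, 18: 40748, 19: 34289})
w13 (array([0.5592, 0.0159]), 18, 30993, {18: np.float64(0.1542), 20: np.float64(-0.0933), 22: np.float64(0.0591)}, {17: 17088, 18: 30993, 19: 30471, 20: 17323})
g1 (array([0.5538, 0.0188]), 12, 4915, {18: np.float64(0.1294), 20: np.float64(-0.0149), 22: np.float64(-0.0424)}, {12: 4915, 16: 2943, 17: 3362})
w8 (array([
[... 599 characters left out ...]
8: np.float64(0.1538), 20: np.float64(0.1513), 22: np.float64(-0.0949)}, {12: 5658, 13: 7557, 14: 5274, 16: 7209, 17: 7695, 18: 4504, 22: 4400, 23: 5008})
w12 (array([0.5588, 0.0177]), 17, 8301, {18: np.float64(-0.0311), 20: np.float64(-0.0082), 22: np.float64(0.0113)}, {12: 5213, 16: 5826, 17: 8301, 18: 5903})
w13 (array([0.5592, 0.0159]), 12, 21456, {18: np.float64(-0.0855), 20: np.float64(0.1241), 22: np.float64(0.1379)}, {12: 21456, 13: 20488, 15: 16758, 16: 14847, 18: 12361})
g1 (array([0.5538, 0.0188]), 14, 4548, {18: np.float64(0.1451), 20: np.float64(0.0004), 22: np.float64(-0.138)}, {12: 3267, 13: 2876, 14: 4548, 15: 4338, 17: 3945, 18: 4181, 25: 2277, 26: 2371, 29: 2422, 30: 2437})
```

```bash
python3 -m inch '[0,0,0,0,0,0,0,0]'>/dev/null;python3 st.py; python3 -m inch '[0,0,0,-0.02,0,0,0,0,0,0,0,0]'>/dev/null;python3 st.py; python3 -m inch '[0,0,0,-0.02,0,0,0,0,0,0,0,0]'>/dev/null;python3 st.py; for i in 1 2 3; do python3 -m inch '[0,0,0,0]'>/dev/null; python3 st.py; done;  python3 -c "
from h import *
s,p,d=snap('wrist','g2')
cv2.imwrite('pics/g2z.png',cv2.resize(p[220:320,260:370],None,fx=6,fy=6,interpolation=cv2.INTER_CUBIC)[...,::-1])"; python3 hd.py g2|tail -1
```

```text
t 28.45 q6 -1.221 yaw 2.6214 Tz 0.177 [ 0.735 -0.34   0.177] [2.4 4.7 2.2] [0.5602 0.0167 0.0836] 0.307 tau6 0.253
t 28.82 q6 -1.201 yaw 2.6015 Tz 0.286 [ 0.795 -0.304  0.286] [0.9 4.2 1.2] [0.5602 0.0166 0.0836] 0.303 tau6 0.288
t 29.20 q6 -1.181 yaw 2.5817 Tz 0.297 [ 0.76  -0.358  0.297] [2.6 4.8 2.6] [0.5601 0.0166 0.0836] 0.299 tau6 0.322
t 29.32 q6 -1.181 yaw 2.5818 Tz 0.323 [ 0.745 -0.345  0.323] [2.3 5.1 2.6] [0.5601 0.0167 0.0836] 0.303 tau6 0.322
t 29.45 q6 -1.181 yaw 2.5817 Tz 0.314 [ 0.801 -0.359  0.314] [1.9 4.9 1.8] [0.5601 0.0166 0.0836] 0.302 tau6 0.322
t 29.57 q6 -1.181 yaw 2.5818 Tz 0.336 [ 0.764 -0.393  0.336] [1.4 3.5 3.7] [0.5601 0.0166 0.0836] 0.303 tau6 0.322
g2 head (91.89, 1088) bridge (54.87, 635) cover (35.96, 2035) stand (9.87, 4512) head-bridge 37.02
```

View pics/g2z.png

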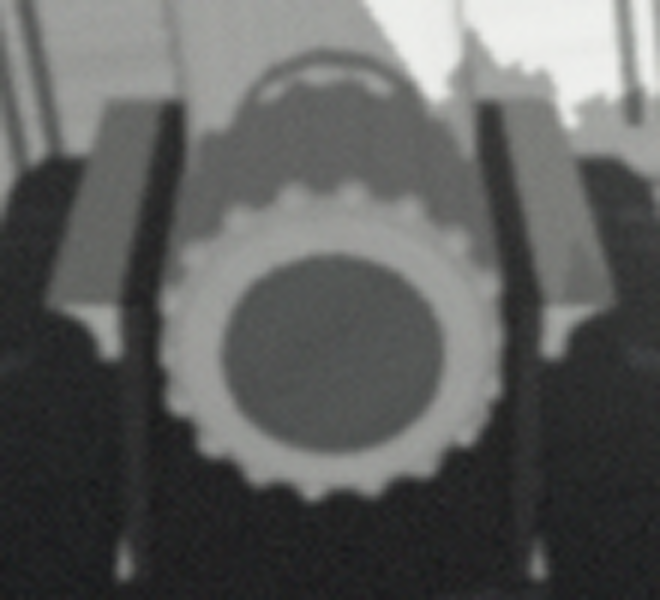

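The torque says seated: 0.32 N m, a steady slope and no tooth slip in the jaws. The height only accounts for 2.35 rad. A short back-off and re-tighten, watching height and torque, should settle it.

```bash
python3 -m inch '[0,0,0,0.17,0,0,0.01,0.15,0,0,0.01,0.15,0,0,0.01,0.15,0,0,0.01,0.15,0,0,0,0,0,0,0,0]'>/dev/null;python3 st.py;python3 -c "
from h import *
s,p,d=snap('wrist','g3')
cv2.imwrite('pics/g3z.png',cv2.resize(p[220:320,260:370],None,fx=6,fy=6,interpolation=cv2.INTER_CUBIC)[...,::-1])"; python3 hd.py g3|tail -1
```

```text
t 30.50 q6 -1.950 yaw 3.3498 Tz 0.032 [ 0.854 -0.446  0.032] [3.2 5.2 1.3] [0.5602 0.0169 0.0837] 0.3 tau6 0.01
g3 head (92.0, 1077) bridge (54.81, 623) cover (35.97, 1577) stand (9.83, 3802) head-bridge 37.19
```

View pics/g3z.png

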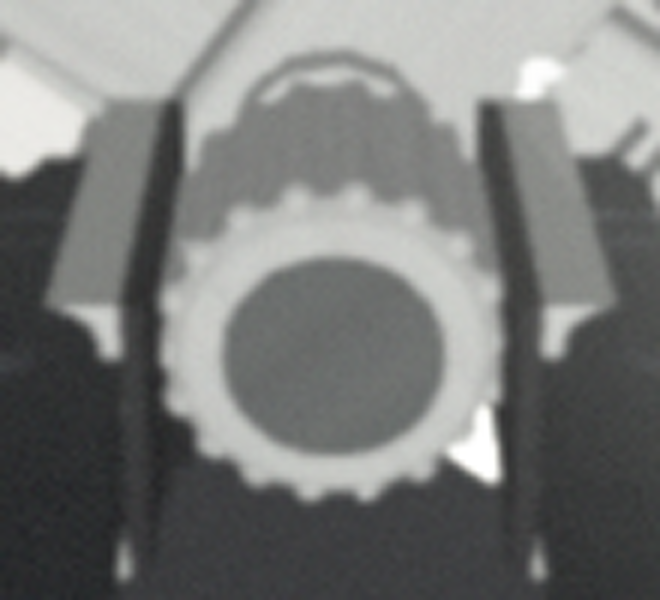

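```bash
python3 -m inch '[0,0,0.2,0,0,0,0,0,0,0,0,0]'>/dev/null;python3 st.py;python3 -c "
from h import *
s,p,d=snap('wrist','g4')"; python3 hd.py g4|tail -1;  python3 -m inch '[0,0,0.15,0.15,0,0,0,0.15,0,0,0,0.15,0,0,0,0.15,0,0,0,0,0,0,0,0]'>/dev/null;python3 st.py;python3 -c "
from h import *
s,p,d=snap('wrist','g5')"; python3 hd.py g5|tail -1
```

```text
t 30.93 q6 -1.950 yaw 3.3497 Tz 0.045 [ 0.849 -0.799  0.045] [  5.7   5.2 -11.5] [0.5601 0.017  0.084 ] 0.304 tau6 0.012
g4 head (92.09, 1081) bridge (54.79, 615) cover (35.92, 1564) stand (9.86, 3799) head-bridge 37.3
t 31.73 q6 -2.550 yaw 3.9494 Tz 0.023 [ 0.87  -1.065  0.023] [  6.    6.  -17.1] [0.5599 0.0171 0.0845] 0.301 tau6 0.012
g5 head (92.44, 1074) bridge (54.86, 639) cover (35.96, 1395) stand (9.85, 3658) head-bridge 37.58
```

```bash
python3 -m inch '[0,0,-0.3,0,0,0,0,0]'>/dev/null;python3 st.py; python3 -m inch '[0,0,0,-0.15,0,0,-0.01,-0.15,0,0,-0.01,-0.1,0,0,0,0,0,0,0,0]'>/dev/null;python3 st.py;python3 -c "
from h import *
s,p,d=snap('wrist','g6')"; python3 hd.py g6|tail -1;python3 -m inch '[0,0,-0.01,-0.1,0,0,-0.01,-0.1,0,0,0,-0.1,0,0,0,0,0,0,0,0]'>/dev/null;python3 st.py;python3 -c "
from h import *
s,p,d=snap('wrist','g7')"; python3 hd.py g7|tail -1; python3 -m inch '[0,0,-0.01,-0.1,0,0,-0.01,-0.1,0,0,0,0,0,0,0,0]'>/dev/null;python3 st.py
```

```text
t 32.02 q6 -2.550 yaw 3.9498 Tz 0.055 [ 0.916 -0.489  0.055] [ 3.   6.5 -0.8] [0.56   0.0172 0.0839] 0.303 tau6 0.012
t 32.65 q6 -2.150 yaw 3.5498 Tz 0.011 [ 0.87  -0.469  0.011] [ 3.   5.2 -0. ] [0.5601 0.017  0.0838] 0.3 tau6 0.009
g6 head (92.02, 1078) bridge (54.82, 593) cover (35.91, 1387) stand (9.84, 4013) head-bridge 37.2
t 33.33 q6 -1.850 yaw 3.2498 Tz 0.039 [ 0.787 -0.452  0.039] [3.1 5.9 0.8] [0.5602 0.0169 0.0837] 0.3 tau6 0.01
g7 head (91.94, 1085) bridge (54.8, 616) cover (35.91, 1684) stand (9.83, 3735) head-bridge 37.14
t 33.88 q6 -1.650 yaw 3.0499 Tz 0.011 [ 0.813 -0.393  0.011] [3.3 4.4 0.3] [0.5602 0.0168 0.0837] 0.3 tau6 0.016
```

Gripped with no vertical load, the head sits about 0.3 mm low. That looks like axial play, and it explains the missing height, so the torque reading can be trusted. Re-tightening.

```bash
python3 -m inch '[0,0,-0.01,-0.1,0,0,0,-0.05,0,0,0,0,0,0,0,0]'>/dev/null;python3 st.py; python3 -m inch '[0,0,0,-0.05,0,0,0,0,0,0,0,0]'>/dev/null;python3 st.py; python3 -m inch '[0,0,0,-0.05,0,0,0,0,0,0,0,0]'>/dev/null;python3 st.py; python3 -m inch '[0,0,0,-0.05,0,0,0,0,0,0,0,0]'>/dev/null;python3 st.py
```

```text
t 34.38 q6 -1.500 yaw 2.9000 Tz 0.006 [ 0.763 -0.349  0.006] [2.9 5.  2.4] [0.5602 0.0168 0.0836] 0.301 tau6 0.034
t 34.75 q6 -1.450 yaw 2.8501 Tz 0.068 [ 0.825 -0.344  0.068] [1.5 5.3 1.8] [0.5602 0.0168 0.0837] 0.297 tau6 0.033
t 35.12 q6 -1.400 yaw 2.8002 Tz 0.010 [ 0.774 -0.338  0.01 ] [2.3 4.8 0.8] [0.5602 0.0167 0.0837] 0.301 tau6 0.035
t 35.50 q6 -1.350 yaw 2.7501 Tz 0.025 [ 0.728 -0.367  0.025] [2.7 5.6 1.1] [0.5601 0.0167 0.0836] 0.303 tau6 0.035
```

```bash
python3 -m inch '[0,0,0,-0.05,0,0,0,0,0,0,0,0]'>/dev/null;python3 st.py; python3 -m inch '[0,0,0,-0.05,0,0,0,0,0,0,0,0]'>/dev/null;python3 st.py
```

```text
t 35.88 q6 -1.301 yaw 2.7005 Tz 0.080 [ 0.697 -0.352  0.08 ] [2.1 3.9 2. ] [0.5601 0.0167 0.0836] 0.3 tau6 0.116
t 36.25 q6 -1.251 yaw 2.6511 Tz 0.179 [ 0.749 -0.364  0.179] [1.9 4.1 1.1] [0.5601 0.0167 0.0837] 0.302 tau6 0.202
```

```bash
python3 -m inch '[0,0,0,-0.05,0,0,0,0,0,0,0,0]'>/dev/null;python3 st.py
```

```text
t 36.62 q6 -1.201 yaw 2.6015 Tz 0.271 [ 0.745 -0.346  0.271] [1.9 4.2 0.8] [0.5601 0.0167 0.0836] 0.302 tau6 0.288
```

A clear knee at yaw 2.745, after steady free running at 0.035 N m, with a slope of 1.72 N m/rad. The screw is seated. I'll add a final small nip, release and retreat.

```bash
python3 -m inch '[0,0,0,-0.025,0,0,0,0,0,0,0,0]'>/dev/null;python3 st.py; python3 -m inch '[0,0,0,0,0,0,0,0,0,0,0,0]' 62; python3 -m inch '[0,0,2,0,0,0,4,0,0,0,3,0,0,0,0,0,0,0,0,0]';python3 -c "
from h import *
s,p,d=snap('wrist','w20')"; python3 hd.py w20|tail -1;python3 -m inch '[-3,-5,1,0,-3,-5,1,0,0,0,0,0,0,0,0,0,0,0,0,0]';python3 -c "
from h import *
s,p,d=snap('top','t20')"
```

```text
t 37.00 q6 -1.176 yaw 2.5768 Tz 0.358 [ 0.81  -0.348  0.358] [1.3 4.5 1.2] [0.5601 0.0167 0.0836] 0.303 tau6 0.331
t: 37.38
tcp_pos: [0.5591, 0.016, 0.0831]
tool_rot: [0.28, 0.96, -0.0, -0.0]
force: [-0.1, 0.0, 0.4]
finger_gap: 0.618
t: 38.0
tcp_pos: [0.5587, 0.0163, 0.1726]
tool_rot: [0.28, 0.96, -0.0, -0.001]
force: [0.4, 0.3, -0.5]
finger_gap: 0.622
w20 head (91.87, 425) bridge (54.85, 383) cover (35.9, 1196) stand (9.83, 2685) head-bridge 37.02
t: 38.67
tcp_pos: [0.4996, -0.0826, 0.1925]
tool_rot: [0.279, 0.96, 0.0, -0.001]
force: [0.9, 0.1, -0.1]
finger_gap: 0.621
```

View pics/w20.png

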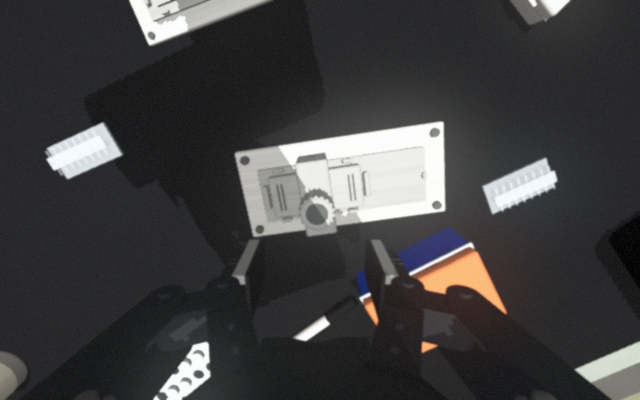

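View pics/t20.png

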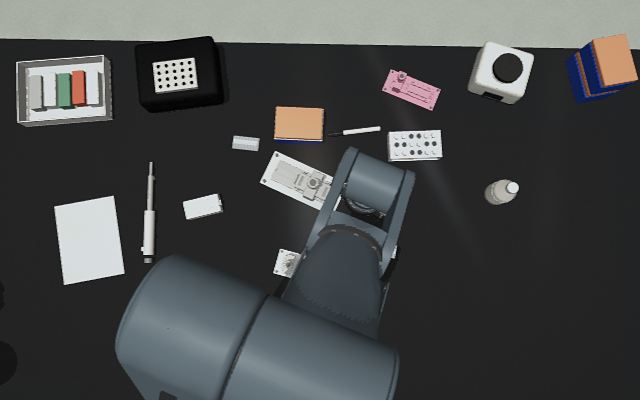

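The top view shows the yoke over the cover at (315,183) and the visible bystanders where they started. The arm is clear, so I'm handing in.

```bash
python3 -c "
from station import job
print(job.sign_off())"
```

```text
the job is handed in; nothing more can be done
None
```

The slide chamber is closed and I handed the job in at about 39 s. The hand-in gave no verdict.

- **Cover:** it lies flat on the slides between the lugs, let go. I measured it 0.5 mm along and 1.1 mm across from the seat centre, with its top 36 mm above the bench, as expected.
- **Yoke:** I slid it by the thumbscrew to its stop, about 0.5–1 mm from the cover's middle.
- **Screw:** it runs freely at 0.035 N m, then the torque climbs sharply at about 1.7 N m per radian. I stopped at about 0.33–0.36 N m and let go.
- **Surroundings:** the arm touches nothing. In the last overhead picture the bystanders I could see were where they started. The arm hid one well plate there, but nothing went near it.

**A check that disagreed:** after the first tightening the head had dropped only 1.2 mm. That matches about 2.35 rad of turning, although I had turned it about 3.2 rad. I gripped it again, backed it off and re-tightened while watching torque and head height. The torque rose at the same place with no sign of the head slipping in the jaws, so I put the missing height down to axial play in the thread. I could not measure the foot's force on the cover or see the shoulder on the boss directly.

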